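# Load the smoker boxes under the grate and bolt them in

### The job

Load the smoker rack: draw the bolt and swing the bar well clear of the lanes, then slide every smoker box on the worktop under the grate, one to a lane (any lane), all the way in against the back stop, with its handle running along the slot. Then swing the bar shut across the lanes and shoot the bolt fully into its keeper, so that no box can slide out. Leave everything else on the worktop where it is.

Things in the scene. Friction and masses are not known exactly. Their poses are not given: they have to be found in the camera images.
- rack: Steel smoker rack, fixed, 240 mm wide (x), 125 mm deep (y), 54 mm high, turned up to 0.15 rad. Origin: at worktop level, middle of the open mouth; x along the mouth away from the robot, y into the lanes (to the left), z up. Three lanes 76 mm apart, each 64 mm wide between 12 mm walls, run along +y from the mouth (y = 0) to a back stop at y = 115 mm; their floor is the worktop.
- lane_0 (a point): middle of the mouth of the lane nearest the robot, at worktop level (rack x = -0.076, y = 0); axes as the rack's. A grate of steel rods roofs the lanes: underside 46 mm, top 54 mm above the worktop. Over the middle of each lane it leaves a straight slot 24 mm wide, open at the mouth, for the stem of a box's handle.
- lane_1 (a point): the same for the middle lane (rack x = 0, y = 0)
- lane_2 (a point): the same for the lane farthest from the robot (rack x = 0.076, y = 0)
- bar_hinge (a point): foot of the swing bar's vertical hinge pin, at the far end of the mouth (rack x = 0.140, y = -0.012); axes as the rack's. The bar is dark steel, 245 mm long, 14 mm thick, 14 to 34 mm above the worktop, so when shut it keeps boxes in or out. At the near end of the mouth (rack x = -0.129, y = -0.012) stands the bolt's keeper, 61 mm high.
- swing_bar (a joint): angle of the swing bar, rad: 0 = shut across the mouths of all lanes (a stop), grows as it swings out to the robot's right and on away from it (anticlockwise from above), to 1.9. Stiff (about 0.15 N m): it stays where it is left. Bolted, it has about 0.02 rad of play.
- bar_grip (a point): middle of the bar's upright round wooden handle (22 mm thick, from 60 to 115 mm above the worktop), 95 mm above the worktop, 110 mm from the hinge along the bar; its x axis points from the bar's tip to the hinge
- bolt (a joint): travel of the barrel bolt on top of the bar, m: 0 = drawn, 0.036 = fully shot; grows as it slides along the bar away from the hinge, out past the bar's tip into the keeper. Takes about 2 N, stays where it is left. It enters the keeper only with the bar shut (4 mm play each side); while it is in (over about 0.008) the bar cannot swing.
- bolt_grip (a point): middle of the bolt's upright round steel knob (18 mm thick, from 64 to 95 mm above the worktop), 80 mm above the worktop; it rides on the bar, in line with hinge and wooden handle, 185 mm from the hinge when drawn, 221 mm when shot
- smoker_0: Smoker box: closed steel box 54 mm (x) by 100 (y) by 36 high, holes in its lid; from mid-lid a steel stem 6 mm thick (x), 40 long rises to an upright wooden grip 14 mm thick (x), 62 long (y), 78 to 112 mm above the underside. About 0.28 kg; both ends alike. Origin: centre of the underside, z up. Two or three such boxes are there; an absent one has no pose.
- smoker_1: Smoker box: closed steel box 54 mm (x) by 100 (y) by 36 high, holes in its lid; from mid-lid a steel stem 6 mm thick (x), 40 long rises to an upright wooden grip 14 mm thick (x), 62 long (y), 78 to 112 mm above the underside. About 0.28 kg; both ends alike. Origin: centre of the underside, z up. Two or three such boxes are there; an absent one has no pose.
- smoker_2: Smoker box: closed steel box 54 mm (x) by 100 (y) by 36 high, holes in its lid; from mid-lid a steel stem 6 mm thick (x), 40 long rises to an upright wooden grip 14 mm thick (x), 62 long (y), 78 to 112 mm above the underside. About 0.28 kg; both ends alike. Origin: centre of the underside, z up. Two or three such boxes are there; an absent one has no pose.
- lemon: Bystander, to be left alone: yellow lemon, 78 mm long, near the front edge, to the left of the rack; origin at the centre of its underside as it lay at first.
- sardine_tin: Bystander, to be left alone: flat oblong tin, 63 x 105 x 26 mm, behind the boxes; origin at the centre of its underside as it lay at first.
- tin_small: Bystander, to be left alone: small round food tin, 57 mm across, 72 mm high, to the right of the boxes; origin at the centre of its underside as it lay at first.
- tomato: Bystander, to be left alone: tomato, 58 mm across, 62 mm high, to the left of the rack; origin at the centre of its underside as it lay at first.

How it is judged:
By the outcome, as a careful person would: the job done as asked, in the order asked, and still so for the second after the job is handed in, with the robot touching nothing.
Of smoker_0, smoker_1, smoker_2 only 2 to 3 are there at a start; the rules pass over those that are not, and their reading is None.
At some moment in a run one of smoker_0, smoker_1, smoker_2 may be knocked a few centimetres aside while the robot is not near it.
Once in a run the grip may slacken for a moment while it holds something.
It also fails if it takes over 208 s, if anything falls off the work surface, if the arm or the gripper's body presses on something with over 40 N, if the wrist force passes 120 N, or if a joint passes its speed limit or range.

### The arm

A 7-joint arm with a two-finger parallel gripper is mounted at the origin on a cart in front of the work surface, level with it; the furniture and walls round the work are solid. World frame = base frame: x ahead of the robot, y to its left, z up, the work surface at z = 0. Lengths are in mm, angles in rad, forces in N, time in s.
With the tool pointing down it reaches from about 400 to 875 mm from the base axis. Payload 4.4 kg.
Tool frame: the origin (TCP) lies midway between the tips of the shut fingers; the grasp point (between the pads) lies 19 mm behind it (ctrl.grip_point_offset is the distance from the TCP to the grasp point, in mm); z points along the fingers, y is the line along which they close (so a half turn about z gives the same grasp; the last joint's range is limited). The gripper opens to 85 mm and grips with 20 to 120 N. Pads are 22 mm wide; open, the fingers measure 114 mm over their backs; the gripper's body (76 mm by 85 mm) begins 54 mm behind the grasp point. The pads swing forward as they close: fully open they stand 13 mm farther back than shut.
Start: joints at [1.091, 0.628, 0.038, 1.517, -0.027, 0.996, -0.02], TCP at [261.388, -595.142, 231.313] pointing down, gripper open.
Joint ranges: [-3.06, 3.06], [-0.37, 2.12], [-1.25, 1.32], [0.18, 2.47], [-1.1, 4.24], [0.23, 1.98], [-2.94, 2.94]. Speed limits (rad/s): [2.57, 2.57, 3.14, 3.14, 3.14, 3.14, 3.14].

### API

Orientations are given as [roll, pitch, yaw] about the fixed x, y, z axes, in that order (R = Rz(yaw) Ry(pitch) Rx(roll)).
In Python, from cell import ctrl, optics, readout, workorder gives the robot as it stands (ctrl), with the cameras (optics), the readings (readout) and the job (workorder).
- The arm moves only by the shell command python3 nudge.py 'ROWS'. ROWS is a JSON list of rows, 1 to 12 of them, each of 7 numbers: dx, dy, dz in parts of the range, where 1.0 means 400 mm, then a rotation vector rx, ry, rz in parts of the range, where 1.0 means 2 rad, then the finger opening in mm; each row shifts and turns the commanded pose from where the row before left it, along the tool's axes as they then stand; what a row does not reach is not made up. A row lasts 1/10 s, in which the tool goes at most 50 mm and 0.15 rad, less where a joint would pass 70% of its speed; a pose out of reach is approached as far as the arm can. The fingers move at their own pace and stop on an object; the grip force is fixed at half the most. Time passes only in rows, so rows that do not move let the fingers close. It prints the time, the measured TCP pose, the force, the opening and the grip force at its end. Input that does not fit is refused with a message, and nothing moves.
- readout.read_state(): the state, without advancing time (a new reading comes with each control period).
- optics.get_image(name): name is "scene" or "top"; returns the picture (480x640x3 uint8, blue, green, red); there is no depth.
- optics.calibration(name): a dict with "fx", "fy", "cx", "cy" (pixels), "rvec" (rotation vector, rad) and "tvec" (3), from world to camera coordinates, as OpenCV has them. Camera axes: x right, y down, z forward; pixel columns grow to the right and rows downward; lengths in mm; the calibration is good to about 2 mm. A picture is of the moment at which its call begins. calibration takes no time and is no camera call.
- workorder.finish_job(): hands the job in; it is judged then, once.
The state is a dict: "clock": time; "qpos": joint angles; "qd": joint speeds; "tau": joint torques, N m; "eef_pos": TCP position; "tool_rot": TCP orientation; "force": force on the tool from outside, world axes, zero at the start; "torque": the same for the moment, N m; "width": finger opening in mm; "gripper_force": force on a finger pad.
Only numpy, scipy, OpenCV 4.12 (cv2) and the standard library are available. Lean on these libraries where they do the work, as an engineer would, in place of code of your own. Each camera call takes 0.05 s, during which the arm holds its last target. There are 200 camera calls.

## Working session

There is one attempt and no reset: what is moved stays moved. The work goes in short steps, Python scripts to look and compute and a shell command to move; the robot and the scene stay as the last step left them, time stands still between calls to the robot, and variables do not carry over. Pictures are saved under pics/ and viewed, at most 14 in all, crops included, and the job is handed in when it is done.

```bash
ls; mkdir -p pics
python3 - <<'E'
from cell import ctrl, optics, readout, workorder
import cv2
for n in("scene","top"):
    im=optics.get_image(n); cv2.imwrite(f"pics/{n}0.png",im); print(n,optics.calibration(n))
s=readout.read_state(); print(s)
print(ctrl.grip_point_offset)
E
```

```text
cell.py
nudge.py
pics
scene {'fx': 433.79067977925575, 'fy': 433.79067977925575, 'cx': 316.07994385951275, 'cy': 242.08147020779148, 'rvec': array([ 0.75168688, -2.6707778 ,  0.99044022]), 'tvec': array([ 481.7836235 ,  282.81300604, 1161.56906282])}
top {'fx': 463.4554890344284, 'fy': 463.4554890344284, 'cx': 322.5196059676293, 'cy': 234.10659501489252, 'rvec': array([ 2.17124437, -2.19861682,  0.09843087]), 'tvec': array([ -10.59734055,  581.09908857, 1279.6947398 ])}
{'clock': 0.1, 'qpos': array([ 1.09120612,  0.62923267,  0.03846376,  1.51825516, -0.02698756,
        0.99632328, -0.02000003]), 'qd': array([ 0.00046412, -0.00200788,  0.00019911, -0.00263262, -0.00050179,
        0.00036085,  0.00143889]), 'tau': array([ 3.29380004e-03, -5.64523745e+01,  1.23078134e+00, -1.93972403e+01,
        1.13944596e-02,  5.41644826e-03, -1.79349809e-05]), 'eef_pos': array([ 261.14367088, -594.62406996,  230.49910423]), 'tool_rot': array([-3.13989308e+00,  3.75081671e-05,  4.13781900e-01]), 'force': array([ 0.11569228, -0.68038113, -0.56637881]), 'torque': array([0.00054586, 0.00098032, 0.01952639]), 'gripper_force': 0.0, 'width': 85.59243564867306}
18.700000000000003
```

View pics/scene0.png

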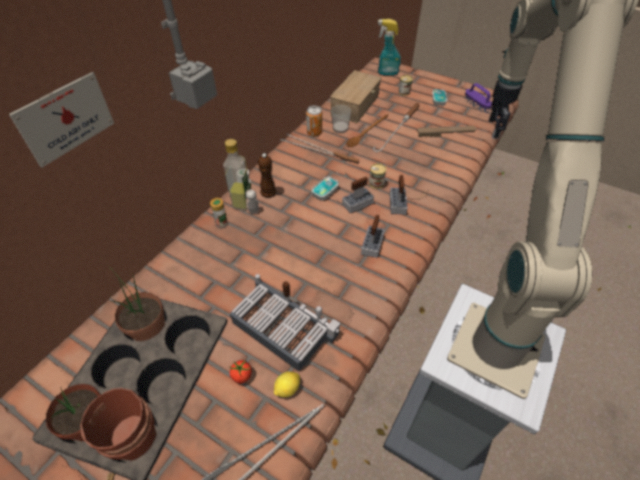

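View pics/top0.png

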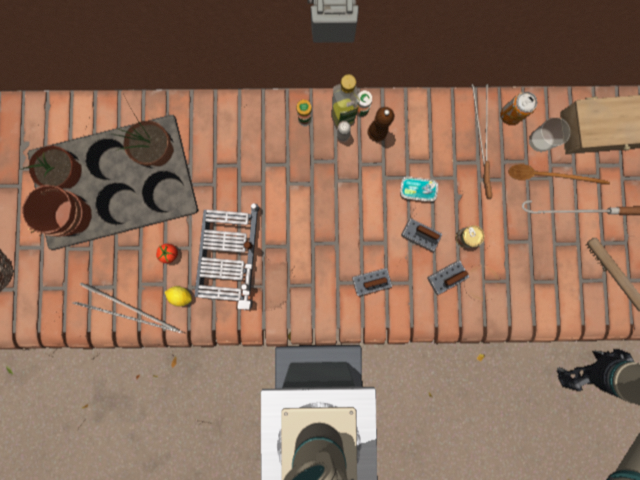

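```bash
cat > h.py <<'E'
import numpy as np, cv2
from cell import ctrl, optics, readout, workorder
from scipy.spatial.transform import Rotation as Ro
def cam(n):
    c=optics.calibration(n); K=np.array([[c['fx'],0,c['cx']],[0,c['fy'],c['cy']],[0,0,1]])
    R=cv2.Rodrigues(np.array(c['rvec'],float))[0]; return K,R,np.array(c['tvec'],float)
def ray(n,uv):
    K,R,t=cam(n); d=R.T@np.linalg.inv(K)@np.array([uv[0],uv[1],1.]); return -R.T@t,d/np.linalg.norm(d)
def onz(n,uv,z):
    o,d=ray(n,uv); return o+d*(z-o[2])/d[2]
def tri(a,b): # top pix, scene pix -> point, gap
    o1,d1=ray('top',a); o2,d2=ray('scene',b)
    s=np.linalg.lstsq(np.c_[d1,-d2],o2-o1,rcond=None)[0]
    p,q=o1+d1*s[0],o2+d2*s[1]; return (p+q)/2,np.linalg.norm(p-q)
def proj(n,P):
    K,R,t=cam(n); p=K@(R@np.array(P,float)+t); return p[:2]/p[2]
def go(x,y,z,yaw=None):
    "print tool-frame shift to the world TCP target from the measured pose, and the turn about tool z"
    s=readout.read_state(); R=Ro.from_euler('xyz',s['tool_rot'])
    d=R.inv().apply(np.array([x,y,z])-s['eef_pos'])
    print('shift',d.round(1),end=' ')
    if yaw is not None:
        T=Ro.from_euler('xyz',[np.pi,0,yaw]); print('rv',(R.inv()*T).as_rotvec().round(3))
    else: print()
def crop(im,x0,y0,w,h,k): return cv2.resize(im[y0:y0+h,x0:x0+w],None,fx=k,fy=k,interpolation=cv2.INTER_CUBIC)
E
python3 - <<'E'
from h import *
t=cv2.imread('pics/top0.png'); s=cv2.imread('pics/scene0.png')
cv2.imwrite('pics/c1.png',crop(t,185,190,100,130,4.6))
a=crop(t,340,170,160,140,5)
cv2.imwrite('pics/c2.png',np.hstack([crop(t,185,195,90,120,4.4),crop(s,220,265,130,120,400/130)[:528]]) if 0 else a[:600])
cv2.imwrite('pics/c3.png',crop(s,220,265,130,105,5.5))
cv2.imwrite('pics/c4.png',crop(s,300,160,120,100,6))
E
```

```text
(no output)
```

View pics/c1.png

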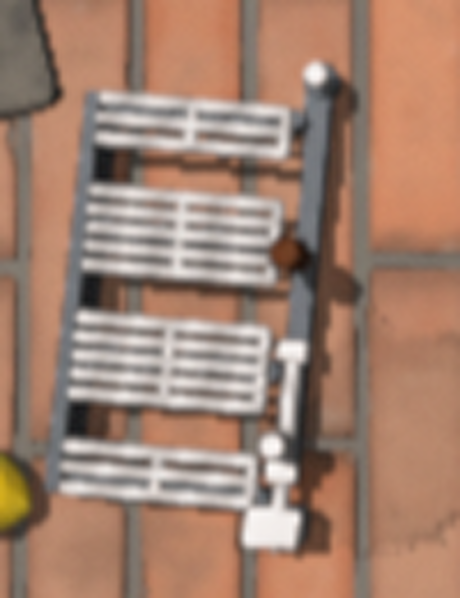

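View pics/c3.png

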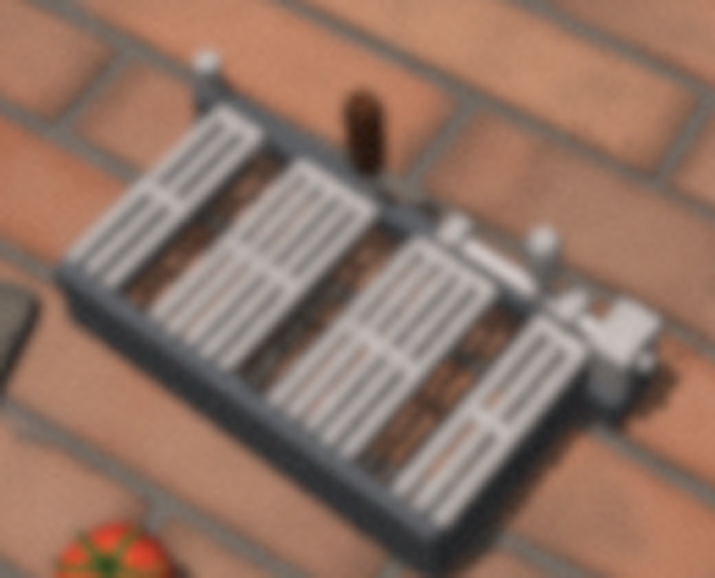

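View pics/c2.png

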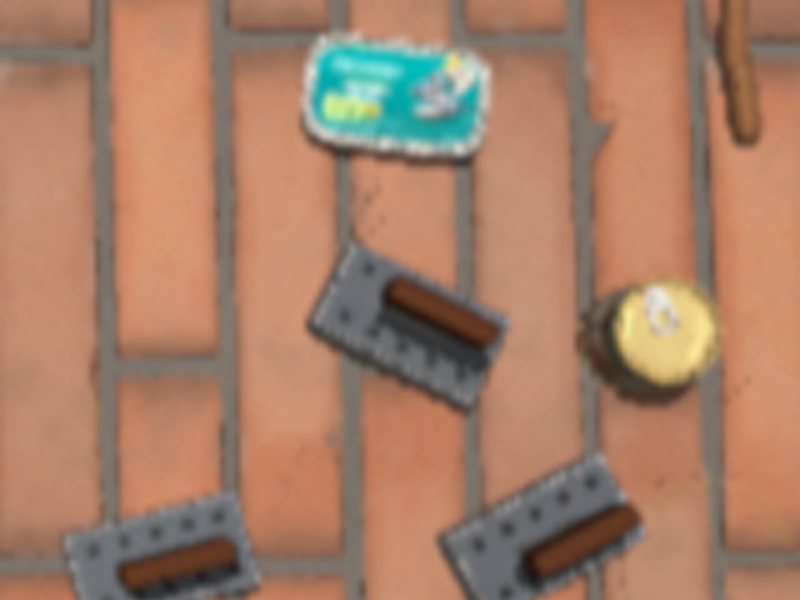

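View pics/c4.png

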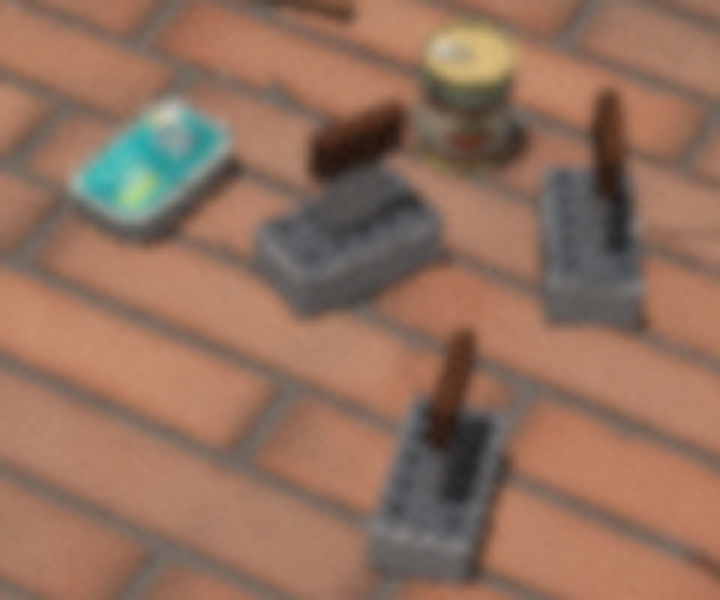

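```bash
cat >> h.py <<'E'
def grips(n,im):
    "dark brown blobs (wooden grips): centre, long axis ends, area"
    hsv=cv2.cvtColor(im,cv2.COLOR_BGR2HSV)
    m=((hsv[...,2]<135)&(hsv[...,1]>110)&((hsv[...,0]<14)|(hsv[...,0]>172))).astype(np.uint8)
    out=[]
    for c in cv2.findContours(m,cv2.RETR_EXTERNAL,cv2.CHAIN_APPROX_NONE)[0]:
        if cv2.contourArea(c)>25:
            r=cv2.minAreaRect(c); b=cv2.boxPoints(r); 
            if np.linalg.norm(b[0]-b[1])>np.linalg.norm(b[1]-b[2]): e=((b[1]+b[2])/2,(b[0]+b[3])/2)
            else: e=((b[0]+b[1])/2,(b[2]+b[3])/2)
            out.append((np.array(r[0]),e[0],e[1],cv2.contourArea(c)))
    return out
E
python3 - <<'E'
from h import *
C1=lambda u,v:(185+u/4.6-.5+.5/4.6*0,190+v/4.6-.5+0)
C3=lambda u,v:(220+u/5.5-.5,265+v/5.5-.5)
C2=lambda u,v:(340+u/5-.5,170+v/5-.5)
C4=lambda u,v:(300+u/6-.5,160+v/6-.5)
for k,a,b in [('pin',C1(316,73),C3(207,62)),('handle',C1(288,250),C3(363,98)),('knob',C1(272,444),C3(543,240)),('keeper',C1(273,528),C3(625,328)),
 ('grate far-mouth',C1(289,112),C3(262,135)),('grate near-mouth',C1(254,502),C3(585,352)),('g0',C1(53,490),C3(437,525)),('g3',C1(92,95),C3(68,268))]:
    print(k,*[x.round(1) for x in tri(a,b)])
for n in('top','scene'):
    im=cv2.imread(f'pics/{n}0.png')
    for g in grips(n,im):
        if (n=='top' and 340<g[0][0]<480 and 200<g[0][1]<300) or (n=='scene' and 280<g[0][0]<420 and 160<g[0][1]<300): print(n,[np.round(x,1) for x in g],onz(n,g[0],112 if n=='top' else 95).round(0))
for k,a,b in [('A',[C2(385,287),C2(497,335)],[C4(322,150),C4(392,118)]),]:
    for p,q in zip(a,b): print(k,*[x.round(1) for x in tri(p,q)])
E
```

```text
pin [659.4 171.7  57.8] 0.6
handle [550.5 179.9 114.5] 0.0
knob [440.5 192.1  93.4] 0.6
keeper [391.2 196.8  62.2] 0.5
grate far-mouth [629.5 186.1  34. ] 22.3
grate near-mouth [405.4 210.4  46.9] 0.1
g0 [414.5 326.4  57.5] 0.0
g3 [647.4 305.9  51.4] 3.4
top [array([375. , 282.3]), array([385.8, 279.3], dtype=float32), array([364.1, 285.4], dtype=float32), np.float64(83.0)] [ 446. -152.  112.]
top [array([456.2, 277.4]), array([466.8, 271.6], dtype=float32), array([445.6, 283.3], dtype=float32), np.float64(106.0)] [ 456. -364.  112.]
top [array([427.7, 232.1]), array([417.5, 227. ], dtype=float32), array([437.9, 237.2], dtype=float32), np.float64(96.5)] [ 576. -293.  112.]
scene [array([286. , 288.5]), array([286., 282.], dtype=float32), array([286., 295.], dtype=float32), np.float64(75.5)] [547. 185.  95.]
scene [array([375.1, 223.9]), array([378., 215.], dtype=float32), array([372.1, 232.7], dtype=float32), np.float64(64.0)] [ 448. -156.   95.]
scene [array([359. , 181.9]), array([367.2, 178.4], dtype=float32), array([350.9, 185.3], dtype=float32), np.float64(98.5)] [ 581. -301.   95.]
scene [array([401., 183.]), array([401., 175.], dtype=float32), array([401., 191.], dtype=float32), np.float64(54.5)] [ 458. -369.   95.]
A [ 587.9 -266.6  106.5] 5.3
A [ 567.8 -325.6   94.5] 6.1
```

The rows are not in the units I measure in: shifts go in shares of 400 mm and turns go in shares of 2 rad. I convert before sending: -0.133 rad / 2 = -0.0665.

```bash
python3 nudge.py '[[0,0,0,0,0,-0.0665,45],[0,0,0,0,0,-0.0665,45],[0,0,0,0,0,-0.0665,45],[0,0,0,0,0,-0.0665,45],[0,0,0,0,0,-0.0665,45],[0,0,0,0,0,-0.0665,45],[0,0,0,0,0,-0.0665,45],[0,0,0,0,0,-0.0665,45]]'; python3 -c "
from h import *
s=readout.read_state();print(s['qpos'].round(2),s['tool_rot'].round(3))
go(520,-250,231,1.478)"
```

```text
clock: 0.9
eef_pos: [261.1, -594.8, 230.8]
tool_rot: [-3.141, -0.001, 1.483]
force: [0.7, -0.3, -0.3]
width: 45.1
gripper_force: 0.0
[ 1.26  0.64 -0.25  1.51  0.18  1.01  0.88] [-3.141e+00 -1.000e-03  1.483e+00]
shift [366.2 227.7  -0. ] rv [-0.001 -0.001  0.005]
```

```bash
python3 nudge.py '[[0.09,0.0575,0,0,0,0,45],[0.09,0.0575,0,0,0,0,45],[0.09,0.0575,0,0,0,0,45],[0.09,0.0575,0,0,0,0,45],[0.09,0.0575,0,0,0,0,45],[0.09,0.0575,0,0,0,0,45],[0.09,0.0575,0,0,0,0,45],[0.09,0.0575,0,0,0,0,45],[0.09,0.0575,0,0,0,0,45],[0.09,0.055,0,0,0,0,45],[0,0,0,0,0,0,45]]'; python3 -c "
from h import *
s=readout.read_state();print(s['qpos'].round(2),s['tool_rot'].round(3))
go(440.5,192,130,1.478)"
```

```text
clock: 2.0
eef_pos: [527.3, -250.1, 231.3]
tool_rot: [3.139, -0.005, 1.489]
force: [-0.3, -0.4, 0.1]
width: 45.1
gripper_force: 0.0
[ 0.58  0.54 -0.28  1.7   0.17  0.92  0.15] [ 3.139 -0.005  1.489]
shift [ 433.  -123.1  103.1] rv [ 0.003 -0.005  0.011]
```

In the tool's units: 36 mm / 400 = 0.09, -10 mm / 400 = -0.025, 0.003 rad / 2 = 0.0015.

```bash
python3 nudge.py '[[0.09,-0.025,0,0,0,0.0015,45],[0.09,-0.025,0,0,0,0.0015,45],[0.09,-0.025,0,0,0,0.0015,45],[0.09,-0.025,0,0,0,0.001,45],[0.09,-0.025,0,0,0,0,45],[0.09,-0.025,0,0,0,0,45],[0.09,-0.025,0,0,0,0,45],[0.09,-0.025,0,0,0,0,45],[0.09,-0.025,0,0,0,0,45],[0.09,-0.025,0,0,0,0,45],[0.09,-0.025,0,0,0,0,45],[0.09,-0.025,0,0,0,0,45]]'; python3 nudge.py '[[0,0,0.085,0,0,0,45],[0,0,0.085,0,0,0,45],[0,0,0.085,0,0,0,45],[0,0,0,0,0,0,45],[0,0,0,0,0,0,45]]';python3 -c "
from h import *
s=readout.read_state();print(s['qpos'].round(2),s['tool_rot'].round(3))
go(440.5,192,70,1.478)"
```

```text
clock: 3.2
eef_pos: [446.9, 184.8, 231.2]
tool_rot: [-3.141, 0.001, 1.466]
force: [1.1, 0.8, 0.1]
width: 45.1
gripper_force: 0.0
clock: 3.7
eef_pos: [447.3, 183.7, 129.4]
tool_rot: [-3.141, 0.001, 1.467]
force: [-0.0, -0.8, -0.4]
width: 45.1
gripper_force: 0.0
[-0.27  0.56 -0.26  2.07  0.27  0.54 -0.83] [-3.141e+00  1.000e-03  1.467e+00]
shift [ 7.6 -7.5 59.4] rv [-0.001  0.001 -0.011]
```

Descend on the knob, grip.

In the tool's units: 30 mm / 400 = 0.075, 29 mm / 400 = 0.0725, -0.011 rad / 2 = -0.0055.

```bash
python3 nudge.py '[[0.019,-0.0188,0,0,0,-0.0055,45],[0,0,0.075,0,0,0,45],[0,0,0.0725,0,0,0,45],[0,0,0,0,0,0,45],[0,0,0,0,0,0,10],[0,0,0,0,0,0,10],[0,0,0,0,0,0,10],[0,0,0,0,0,0,10],[0,0,0,0,0,0,10]]'; python3 -c "
from h import *
go(440.5,192,70,1.478)"
```

```text
clock: 4.6
eef_pos: [441.6, 193.2, 72.3]
tool_rot: [3.139, -0.002, 1.478]
force: [-1.1, -0.2, 7.9]
width: 15.9
gripper_force: 58.5
shift [-1.3 -1.   2.3] rv [ 0.003 -0.002 -0.   ]
```

In the tool's units: 6 mm / 400 = 0.015, 2 mm / 400 = 0.005.

```bash
python3 nudge.py '[[0,0.015,0,0,0,0,10],[0,0.015,0,0,0,0,10],[0,0.015,0,0,0,0,10],[0,0.015,0,0,0,0,10],[0,0.015,0,0,0,0,10],[0,0.015,0,0,0,0,10],[0,0.005,0,0,0,0,10],[0,0,0,0,0,0,10]]'; python3 nudge.py '[[0,0,0,0,0,0,45],[0,0,0,0,0,0,45],[0,0,0,0,0,0,45],[0,0,-0.0875,0,0,0,45],[0,0,-0.0875,0,0,0,45],[0,0,0,0,0,0,45]]'; python3 -c "
from h import *
cv2.imwrite('pics/t1.png',optics.get_image('top'))
go(550.5,180.5,85,1.478)"
```

```text
clock: 5.4
eef_pos: [475.1, 189.4, 72.1]
tool_rot: [-3.137, 0.001, 1.479]
force: [-9.8, 0.3, 13.5]
width: 16.4
gripper_force: 42.4
clock: 6.0
eef_pos: [481.8, 190.1, 144.3]
tool_rot: [3.134, -0.004, 1.477]
force: [0.6, 1.0, 0.3]
width: 44.8
gripper_force: 0.0
shift [-2.4 70.1 57.8] rv [ 0.005 -0.003 -0.001]
```

In the tool's units: 30 mm / 400 = 0.075, 28 mm / 400 = 0.07.

```bash
python3 nudge.py '[[-0.0025,0.06,0,0,0,0,50],[-0.0025,0.0575,0,0,0,0,50],[0,0.0575,0,0,0,0,50],[0,0,0,0,0,0,50],[0,0,0.075,0,0,0,50],[0,0,0.07,0,0,0,50],[0,0,0,0,0,0,50],[0,0,0,0,0,0,12],[0,0,0,0,0,0,12],[0,0,0,0,0,0,12],[0,0,0,0,0,0,12],[0,0,0,0,0,0,12]]'; python3 -c "
from h import *
s=readout.read_state();print(s['qpos'].round(2))
go(550.5,180.5,85,1.478)"
```

```text
clock: 7.25
eef_pos: [549.4, 180.7, 83.6]
tool_rot: [3.139, -0.001, 1.478]
force: [2.4, 0.3, 4.6]
width: 20.0
gripper_force: 59.5
[-0.2   0.73 -0.26  1.84  0.31  0.6  -0.74]
shift [-0.1  1.2 -1.4] rv [ 0.003 -0.001 -0.   ]
```

In the tool's units: -14.57 mm / 400 = -0.0364, 0.97 mm / 400 = 0.0024, -0.133 rad / 2 = -0.0665.

```bash
python3 nudge.py '[[-0.0364,0.0024,0,0,0,-0.0665,12],[-0.0364,0.0024,0,0,0,-0.0665,12],[-0.0364,0.0024,0,0,0,-0.0665,12],[-0.0364,0.0024,0,0,0,-0.0665,12],[0,0,0,0,0,0,12]]'; python3 nudge.py '[[-0.0364,0.0024,0,0,0,-0.0665,12],[-0.0364,0.0024,0,0,0,-0.0665,12],[-0.0364,0.0024,0,0,0,-0.0665,12],[-0.0364,0.0024,0,0,0,-0.0665,12],[0,0,0,0,0,0,12]]';  python3 nudge.py '[[-0.0364,0.0024,0,0,0,-0.0665,12],[-0.0364,0.0024,0,0,0,-0.0665,12],[-0.0364,0.0024,0,0,0,-0.0665,12],[-0.0364,0.0024,0,0,0,-0.0665,12],[-0.0364,0.0024,0,0,0,-0.0665,12],[0,0,0,0,0,0,12],[0,0,0,0,0,0,12]]'; python3 -c "
from h import *
s=readout.read_state();print(s['qpos'].round(2))
cv2.imwrite('pics/t2.png',optics.get_image('top'))"
```

```text
clock: 7.75
eef_pos: [560.8, 122.1, 83.6]
tool_rot: [3.137, 0.001, 2.01]
force: [1.6, 2.8, 4.6]
width: 19.9
gripper_force: 60.4
clock: 8.25
eef_pos: [598.9, 79.6, 83.6]
tool_rot: [3.136, 0.003, 2.542]
force: [0.7, 2.2, 5.8]
width: 20.0
gripper_force: 60.7
clock: 8.95
eef_pos: [666.4, 62.0, 83.7]
tool_rot: [3.139, 0.004, -3.077]
force: [3.9, 2.4, 3.3]
width: 20.2
gripper_force: 60.7
[ 0.27  0.94 -0.75  1.57  0.75  0.94  0.9 ]
```

View pics/t2.png

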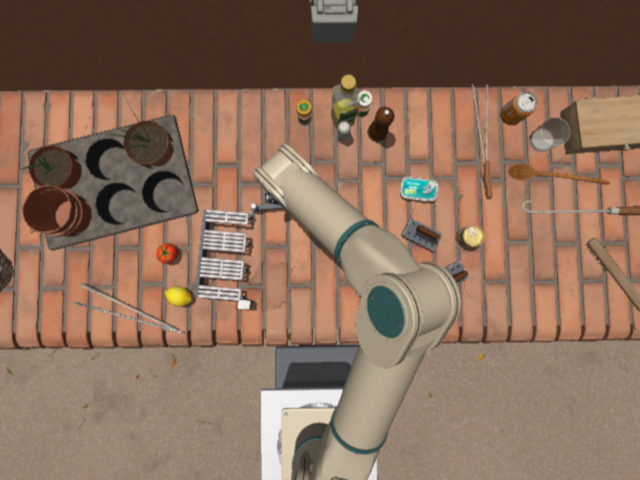

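```bash
cat >> h.py <<'E'
def boxes(f1=None,f2=None):
    t=f1 if f1 is not None else optics.get_image('top'); s=f2 if f2 is not None else optics.get_image('scene')
    G,S=grips('top',t),grips('scene',s)
    for g in G:
        a=onz('top',g[0],103)
        if not(380<a[0]<720 and -480<a[1]<350): continue
        for h in S:
            p,e=tri(g[0],h[0])
            if e<8 and 85<p[2]<112:
                d=onz('top',g[1],103)-onz('top',g[2],103); yaw=np.arctan2(d[1],d[0])%np.pi
                print('grip',p.round(1),'gap',e.round(1),'axis',yaw.round(3),'len',np.hypot(*d[:2]).round(0),'area',g[3],h[3])
E
python3 -c "
from h import *
boxes(cv2.imread('pics/top0.png'),cv2.imread('pics/scene0.png'))
t=cv2.imread('pics/top0.png')
# lid outline by grey mask for the yaw
hsv=cv2.cvtColor(t,cv2.COLOR_BGR2HSV); m=((hsv[...,1]<70)&(hsv[...,2]<140)&(hsv[...,2]>50)).astype(np.uint8)
for (u,v) in [(375,282),(456,277),(427,232)]:
    k=np.zeros_like(m); k[v-28:v+28,u-30:u+30]=1
    k=cv2.morphologyEx((m|0)&k,cv2.MORPH_OPEN,np.ones((3,3)))
    pts=[]
    c=max(cv2.findContours(k,cv2.RETR_EXTERNAL,cv2.CHAIN_APPROX_NONE)[0],key=cv2.contourArea)
    b=np.array([onz('top',p,36)[:2] for p in cv2.boxPoints(cv2.minAreaRect(c))])
    e1,e2=b[1]-b[0],b[2]-b[1]; L=e1 if np.hypot(*e1)>np.hypot(*e2) else e2
    print(b.mean(0).round(1),np.hypot(*e1).round(0),np.hypot(*e2).round(0),(np.arctan2(L[1],L[0])%np.pi).round(3))
"
```

```text
grip [ 446.5 -153.2   98. ] gap 1.2 axis 1.826 len 59.0 area 83.0 64.0
grip [ 456.7 -368.4   95.9] gap 1.7 axis 2.057 len 64.0 area 106.0 54.5
grip [549.1 183.   90.4] gap 1.0 axis 0.778 len 19.0 area 32.0 75.5
grip [ 577.3 -295.6  100.8] gap 1.4 axis 1.091 len 60.0 area 96.5 98.5
[ 443.8 -159.2] 143.0 92.0 2.102
[ 449.9 -353.3] 144.0 91.0 2.905
[ 574.  -288.1] 94.0 115.0 0.252
```

In the tool's units: -33 mm / 400 = -0.0825, 0.14 rad / 2 = 0.07.

```bash
python3 nudge.py '[[0,0,0,0,0,0,45],[0,0,0,0,0,0,45],[0,0,0,0,0,0,45],[0,0,-0.0825,0,0,0,45],[0,0,-0.0825,0,0,0,45],[0,0,-0.0825,0,0,0,45],[0,0,0,0,0,0.07,50],[0,0,0,0,0,0.07,50],[0,0,0,0,0,0.07,50]]';python3 nudge.py '[[0,0,0,0,0,0.07,50],[0,0,0,0,0,0.07,50],[0,0,0,0,0,0.07,50],[0,0,0,0,0,0.07,50],[0,0,0,0,0,0.07,50],[0,0,0,0,0,0.07,50],[0,0,0,0,0,0.07,50],[0,0,0,0,0,0.07,50],[0,0,0,0,0,0.07,50],[0,0,0,0,0,0.07,50],[0,0,0,0,0,0.07,50],[0,0,0,0,0,0.07,50]]'; python3 -c "
from h import *
go(577.3,-295.6,160,1.10)"
```

```text
clock: 9.9
eef_pos: [664.0, 59.8, 181.2]
tool_rot: [-3.14, -0.001, 2.781]
force: [-0.6, -0.5, -0.1]
width: 49.8
gripper_force: 0.0
clock: 11.1
eef_pos: [663.8, 60.2, 180.9]
tool_rot: [-3.14, 0.001, 1.101]
force: [0.5, 0.3, -0.6]
width: 49.8
gripper_force: 0.0
shift [-356.3   84.    21.2] rv [-0.001  0.001  0.001]
```

In the tool's units: -36 mm / 400 = -0.09, -32 mm / 400 = -0.08.

```bash
python3 nudge.py '[[-0.09,0.0213,0,0,0,0,50],[-0.09,0.0213,0,0,0,0,50],[-0.09,0.0213,0,0,0,0,50],[-0.09,0.0213,0,0,0,0,50],[-0.09,0.0213,0,0,0,0,50],[-0.09,0.0213,0,0,0,0,50],[-0.09,0.0213,0,0,0,0,50],[-0.09,0.0213,0,0,0,0,50],[-0.09,0.0213,0,0,0,0,50],[-0.08,0.0188,0,0,0,0,50],[0,0,0,0,0,0,50]]'; python3 -c "
from h import *
go(577.3,-295.6,78,1.10)
cv2.imwrite('pics/s3.png',optics.get_image('scene'))
boxes()"
```

```text
clock: 12.2
eef_pos: [576.7, -303.0, 180.6]
tool_rot: [-3.14, 0.005, 1.098]
force: [-0.5, -0.2, 0.9]
width: 50.0
gripper_force: 0.0
shift [  7.4  -2.7 102.5] rv [-0.001  0.005 -0.002]
grip [ 446.6 -153.5   97.6] gap 1.3 axis 1.826 len 60.0 area 84.0 61.5
grip [ 455.8 -367.3   97.1] gap 0.6 axis 2.014 len 62.0 area 89.0 56.0
grip [ 577.4 -289.6  102.5] gap 6.3 axis 1.091 len 44.0 area 68.5 104.0
grip [666.2  61.7  89.4] gap 1.9 axis 2.815 len 19.0 area 33.5 65.5
```

View pics/s3.png

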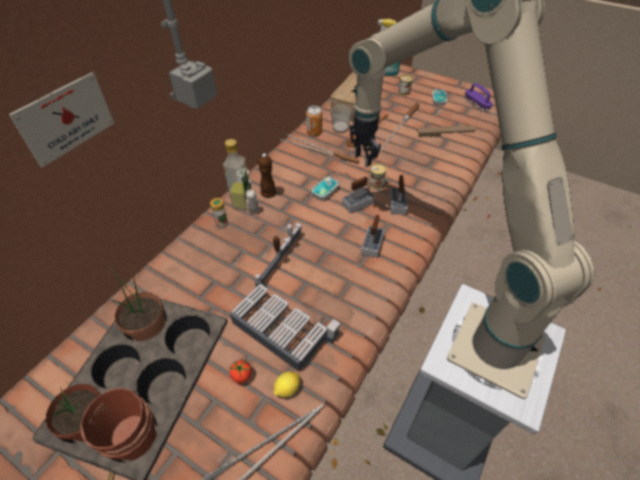

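In the tool's units: 34 mm / 400 = 0.085, 7.4 mm / 400 = 0.0185.

```bash
python3 nudge.py '[[0.0185,-0.0068,0,0,0,0,50],[0,0,0.085,0,0,0,50],[0,0,0.085,0,0,0,50],[0,0,0.085,0,0,0,50],[0,0,0,0,0,0,50],[0,0,0,0,0,0,5],[0,0,0,0,0,0,5],[0,0,0,0,0,0,5],[0,0,0,0,0,0,5],[0,0,0,0,0,0,5]]'; python3 nudge.py '[[0,0,-0.0125,0,0,0,5],[0,0,-0.0125,0,0,0,5],[0,0,0,0,0,0,5]]'; python3 -c "
from h import *
ex=np.array([.9957,-.0929]);ey=ex[::-1]*[-1,1];O=np.array([520.9,196.7])
go(*(O+76*ex-75*ey),88,1.478)
R=Ro.from_euler('xyz',readout.read_state()['tool_rot']).as_matrix();print(R[:,0])"
```

```text
clock: 13.35
eef_pos: [582.8, -287.6, 81.6]
tool_rot: [3.138, -0.001, 1.107]
force: [-2.1, 1.3, 7.0]
width: 13.1
gripper_force: 62.9
clock: 13.65
eef_pos: [581.5, -288.1, 90.0]
tool_rot: [3.141, 0.0, 1.106]
force: [0.1, 0.3, -1.8]
width: 13.3
gripper_force: 61.7
shift [ 364.  -173.3    1.8] rv [ 0.001  0.    -0.372]
[ 4.47897731e-01  8.94084786e-01 -1.32542953e-04]
```

In the tool's units: 36 mm / 400 = 0.09, -18 mm / 400 = -0.045.

```bash
python3 nudge.py '[[0.09,-0.0425,0,0,0,0,5],[0.09,-0.0425,0,0,0,0,5],[0.09,-0.0425,0,0,0,0,5],[0.09,-0.0425,0,0,0,0,5],[0.09,-0.0425,0,0,0,0,5],[0.09,-0.0425,0,0,0,0,5],[0.09,-0.045,0,0,0,0,5],[0.09,-0.045,0,0,0,0,5],[0.09,-0.045,0,0,0,0,5],[0.09,-0.045,0,0,0,0,5]]'; python3 nudge.py '[[0,0,0,0,0,-0.062,5],[0,0,0,0,0,-0.062,5],[0,0,0,0,0,-0.062,5],[0,0,0,0,0,0,5],[0,0,0,0,0,0,5],[0,0,0,0,0,0,5]]'; python3 -c "
from h import *
ex=np.array([.9957,-.0929]);ey=ex[::-1]*[-1,1];O=np.array([520.9,196.7])
go(*(O+76*ex-75*ey),80,1.478)
t=optics.get_image('top');s=optics.get_image('scene')
boxes(t,s)
cv2.imwrite('pics/a1.png',np.hstack([crop(t,190,180,110,120,4),crop(s,230,220,110,120,3.2)[:480] if 0 else crop(s,230,230,85,110,480/110*1.0)[:480]]) if 0 else crop(s,230,220,130,110,6))
"
```

```text
clock: 14.65
eef_pos: [586.6, 113.6, 89.2]
tool_rot: [-3.142, 0.0, 1.107]
force: [0.5, -0.6, -2.9]
width: 13.0
gripper_force: 61.4
clock: 15.25
eef_pos: [586.8, 111.9, 89.3]
tool_rot: [-3.142, 0.0, 1.476]
force: [0.0, 0.0, -2.5]
width: 12.7
gripper_force: 61.4
shift [3.3 2.5 9.3] rv [-0.     0.    -0.002]
grip [ 446.4 -153.5   97.7] gap 1.6 axis 1.816 len 60.0 area 86.0 62.0
grip [ 457.  -368.4   95.6] gap 2.7 axis 2.057 len 64.0 area 108.0 52.5
```

View pics/a1.png

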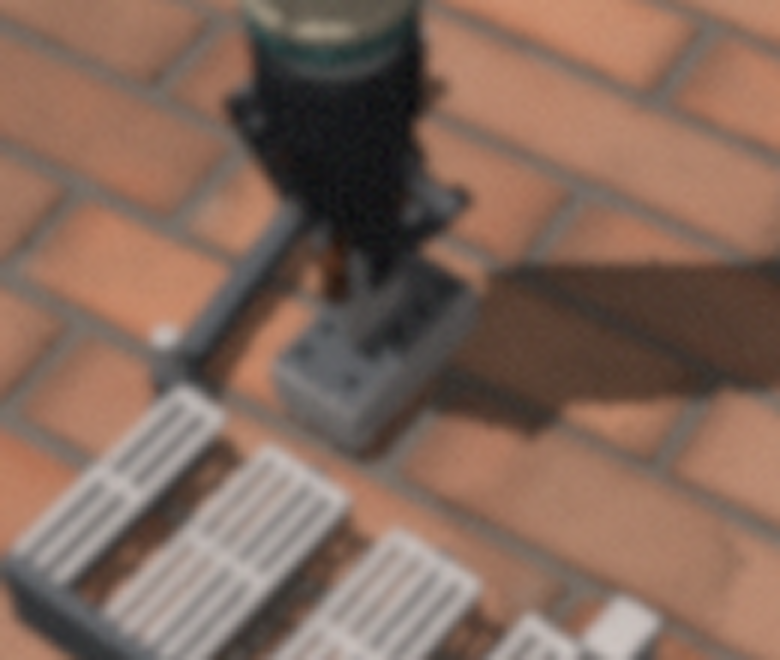

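In the tool's units: 12 mm / 400 = 0.03, 2.5 mm / 400 = 0.0063, -0.002 rad / 2 = -0.001.

```bash
python3 nudge.py '[[0,0.0063,0.01,0,0,-0.001,5],[0,0,0.0075,0,0,0,5],[0,0,0,0,0,0,5],[0.03,0,0,0,0,0,5],[0.03,0,0,0,0,0,5],[0.03,0,0,0,0,0,5],[0.03,0,0,0,0,0,5],[0,0,0,0,0,0,5]]'; python3 nudge.py '[[0.03,0,0,0,0,0,5],[0.03,0,0,0,0,0,5],[0.03,0,0,0,0,0,5],[0.03,0,0,0,0,0,5],[0.03,0,0,0,0,0,5],[0.03,0,0,0,0,0,5],[0.03,0,0,0,0,0,5],[0.03,0,0,0,0,0,5],[0,0,0,0,0,0,5]]'; python3 -c "
from h import *
ex=np.array([.9957,-.0929]);ey=ex[::-1]*[-1,1];O=np.array([520.9,196.7])
go(*(O+76*ex+74*ey),82,1.478)"
```

```text
clock: 16.15
eef_pos: [593.6, 163.8, 82.6]
tool_rot: [3.141, -0.003, 1.485]
force: [-0.1, -0.1, -3.7]
width: 13.3
gripper_force: 61.5
clock: 17.05
eef_pos: [602.0, 258.7, 82.5]
tool_rot: [3.141, -0.003, 1.484]
force: [-0.4, 0.9, -3.2]
width: 12.8
gripper_force: 61.5
shift [4.7 1.1 0.5] rv [ 0.    -0.003  0.006]
```

In the tool's units: 3 mm / 400 = 0.0075, 1 mm / 400 = 0.0025.

```bash
python3 nudge.py '[[0.0075,0.0025,0.002,0,0,0,5],[0.0075,0,0,0,0,0,5],[0.0075,0,0,0,0,0,5],[0,0,0,0,0,0,5]]';  python3 nudge.py '[[0.0075,0,0,0,0,0,5],[0.0075,0,0,0,0,0,5],[0,0,0,0,0,0,5]]'
```

```text
clock: 17.45
eef_pos: [604.6, 264.3, 81.6]
tool_rot: [3.141, -0.001, 1.48]
force: [-0.2, 0.1, -0.8]
width: 12.7
gripper_force: 61.8
clock: 17.75
eef_pos: [604.8, 265.4, 82.0]
tool_rot: [-3.141, 0.007, 1.479]
force: [-2.1, -9.2, 8.0]
width: 12.7
gripper_force: 63.0
```

In the tool's units: -33 mm / 400 = -0.0825, -30 mm / 400 = -0.075, -0.116 rad / 2 = -0.058.

```bash
python3 nudge.py '[[-0.0075,0,0,0,0,0,5],[0,0,0,0,0,0,35],[0,0,0,0,0,0,35],[0,0,0,0,0,0,35],[0,0,-0.0825,0,0,0,35],[0,0,-0.0825,0,0,0,35],[0,0,-0.075,0,0,0,35],[0,0,0,0,0,-0.058,50],[0,0,0,0,0,-0.058,50],[0,0,0,0,0,-0.058,50],[0,0,0,0,0,0,50],[0,0,0,0,0,0,50]]'; python3 -c "
from h import *
go(446.5,-153.4,82,1.826)
boxes()"
```

```text
clock: 18.95
eef_pos: [604.3, 267.6, 177.5]
tool_rot: [3.141, -0.001, 1.826]
force: [-0.3, 0.4, -0.0]
width: 50.0
gripper_force: 0.0
shift [-367.5 -259.1   95.2] rv [ 0.    -0.001  0.   ]
grip [ 446.3 -153.2   98.1] gap 1.5 axis 1.816 len 59.0 area 85.0 63.0
grip [ 456.5 -368.6   95.8] gap 2.2 axis 2.014 len 64.0 area 108.0 52.5
grip [603.  255.3  93.9] gap 0.6 axis 1.459 len 59.0 area 61.0 103.0
grip [668.8  62.3  85.9] gap 0.3 axis 0.771 len 21.0 area 36.0 68.0
```

In the tool's units: -30.6 mm / 400 = -0.0765, -21.6 mm / 400 = -0.054.

```bash
python3 nudge.py '[[-0.0765,-0.054,0,0,0,0,50],[-0.0765,-0.054,0,0,0,0,50],[-0.0765,-0.054,0,0,0,0,50],[-0.0765,-0.054,0,0,0,0,50],[-0.0765,-0.054,0,0,0,0,50],[-0.0765,-0.054,0,0,0,0,50],[-0.0765,-0.054,0,0,0,0,50],[-0.0765,-0.054,0,0,0,0,50],[-0.0765,-0.054,0,0,0,0,50],[-0.0765,-0.054,0,0,0,0,50],[-0.0765,-0.054,0,0,0,0,50],[-0.0765,-0.054,0,0,0,0,50]]'; python3 nudge.py '[[0,0,0,0,0,0,50],[0,0,0,0,0,0,50],[0,0,0,0,0,0,50]]'; python3 -c "
from h import *
go(446.5,-153.4,82,1.826)
boxes()"
```

```text
clock: 20.25
eef_pos: [447.0, -155.3, 177.8]
tool_rot: [3.141, 0.0, 1.828]
force: [0.9, 0.4, -0.6]
width: 49.9
gripper_force: 0.0
clock: 20.55
eef_pos: [448.1, -152.9, 177.7]
tool_rot: [3.14, -0.0, 1.83]
force: [-0.1, -0.1, 0.0]
width: 50.1
gripper_force: 0.0
shift [-0.1 -1.8 95.7] rv [ 0.001 -0.     0.004]
grip [602.4 256.4  98.2] gap 1.1 axis 1.482 len 64.0 area 72.5 111.0
grip [666.1  62.1  90.9] gap 2.1 axis 1.093 len 19.0 area 34.0 66.0
```

In the tool's units: 32 mm / 400 = 0.08, 31 mm / 400 = 0.0775.

```bash
python3 nudge.py '[[0,-0.0045,0.08,0,0,0,50],[0,0,0.08,0,0,0,50],[0,0,0.0775,0,0,0,50],[0,0,0,0,0,0,50],[0,0,0,0,0,0,5],[0,0,0,0,0,0,5],[0,0,0,0,0,0,5],[0,0,0,0,0,0,5],[0,0,0,0,0,0,5]]'; python3 nudge.py '[[0,0,-0.01,0,0,0,5],[0,0,-0.01,0,0,0,5],[0,0,0,0,0,0,5],[0,0,0,0,0,0,5]]'; python3 -c "
from h import *
ex=np.array([.9957,-.0929]);ey=ex[::-1]*[-1,1];O=np.array([520.9,196.7])
go(*(O-76*ex-85*ey),90,1.478)"
```

```text
clock: 21.55
eef_pos: [447.2, -154.4, 84.0]
tool_rot: [3.138, 0.001, 1.829]
force: [0.7, 1.5, 7.1]
width: 13.2
gripper_force: 61.6
clock: 21.95
eef_pos: [445.5, -154.7, 90.6]
tool_rot: [-3.141, 0.0, 1.828]
force: [0.2, -0.3, -2.6]
width: 13.2
gripper_force: 60.2
shift [266.8  61.9   0.6] rv [-0.    0.    0.35]
```

In the tool's units: 33.3 mm / 400 = 0.0833, 7.7 mm / 400 = 0.0193.

```bash
python3 nudge.py '[[0.0833,0.0193,0,0,0,0,5],[0.0833,0.0193,0,0,0,0,5],[0.0833,0.0193,0,0,0,0,5],[0.0833,0.0193,0,0,0,0,5],[0.0833,0.0193,0,0,0,0,5],[0.0833,0.0193,0,0,0,0,5],[0.0833,0.0193,0,0,0,0,5],[0.0833,0.0193,0,0,0,0,5]]'; python3 nudge.py '[[0,0,0,0,0,0.0585,5],[0,0,0,0,0,0.0585,5],[0,0,0,0,0,0.058,5],[0,0,0,0,0,0,5],[0,0,0,0,0,0,5],[0,0,0,0,0,0,5]]'; python3 -c "
from h import *
ex=np.array([.9957,-.0929]);ey=ex[::-1]*[-1,1];O=np.array([520.9,196.7])
go(*(O-76*ex-75*ey),84,1.478)
boxes()"
```

```text
clock: 22.75
eef_pos: [436.9, 120.1, 90.3]
tool_rot: [-3.141, 0.0, 1.829]
force: [0.7, 0.3, -2.7]
width: 13.0
gripper_force: 60.2
clock: 23.35
eef_pos: [437.2, 118.8, 90.4]
tool_rot: [-3.141, -0.0, 1.481]
force: [0.2, 0.2, -2.8]
width: 13.1
gripper_force: 60.2
shift [10.4  0.2  6.4] rv [-0.    -0.     0.003]
grip [ 456.3 -367.9   96.5] gap 1.6 axis 2.057 len 63.0 area 107.0 52.0
grip [602.  256.1  99.2] gap 1.6 axis 1.482 len 64.0 area 71.5 108.5
grip [666.2  62.   89.1] gap 1.1 axis 2.815 len 19.0 area 34.5 65.5
```

In the tool's units: 12 mm / 400 = 0.03, 3 mm / 400 = 0.0075, 0.003 rad / 2 = 0.0015.

```bash
python3 nudge.py '[[0,0,0.0075,0,0,0.0015,5],[0,0,0.0075,0,0,0,5],[0,0,0,0,0,0,5],[0.03,0,0,0,0,0,5],[0.03,0,0,0,0,0,5],[0.03,0,0,0,0,0,5],[0.03,0,0,0,0,0,5],[0,0,0,0,0,0,5]]'; python3 nudge.py '[[0.03,0,0,0,0,0,5],[0.03,0,0,0,0,0,5],[0.03,0,0,0,0,0,5],[0.03,0,0,0,0,0,5],[0.03,0,0,0,0,0,5],[0.03,0,0,0,0,0,5],[0.03,0,0,0,0,0,5],[0.03,0,0,0,0,0,5],[0,0,0,0,0,0,5]]'; python3 -c "
from h import *
ex=np.array([.9957,-.0929]);ey=ex[::-1]*[-1,1];O=np.array([520.9,196.7])
go(*(O-76*ex+66*ey),83,1.478)"
```

```text
clock: 24.25
eef_pos: [442.0, 164.6, 87.5]
tool_rot: [3.14, 0.004, 1.475]
force: [-4.6, -7.6, 36.4]
width: 12.9
gripper_force: 80.5
clock: 25.15
eef_pos: [448.2, 241.7, 82.0]
tool_rot: [-3.132, 0.033, 1.466]
force: [3.1, -34.7, 0.8]
width: 13.2
gripper_force: 75.7
shift [27.9  0.2 -1.9] rv [-0.01   0.033 -0.012]
```

```bash
python3 -c "
from h import *
t=optics.get_image('top');s=optics.get_image('scene')
boxes(t,s)
cv2.imwrite('pics/a2.png',crop(s,230,250,130,110,6))
"
```

```text
grip [ 456.3 -368.    96. ] gap 1.5 axis 2.049 len 63.0 area 106.0 49.0
grip [601.8 256.1  98.3] gap 2.4 axis 1.475 len 64.0 area 72.5 108.5
```

View pics/a2.png

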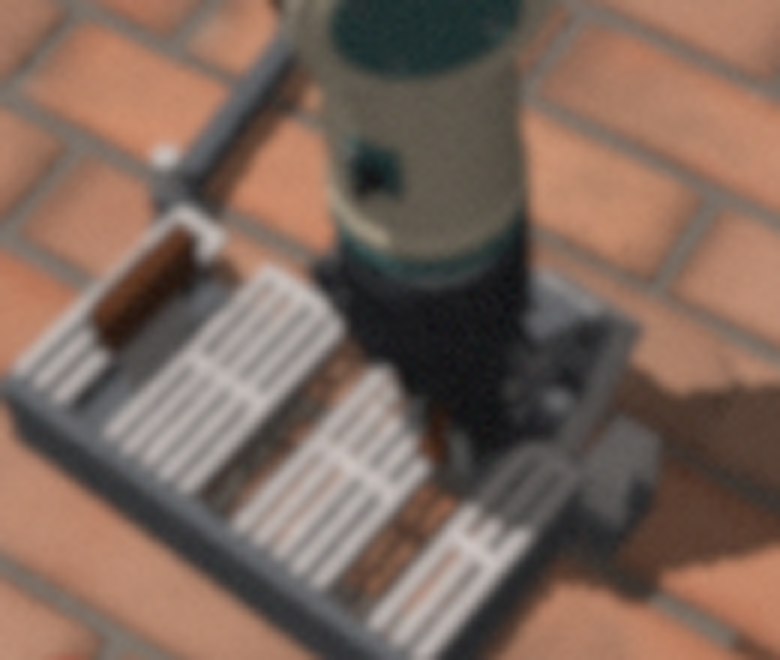

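The rows are not in the units I measure in: shifts go in shares of 400 mm and turns go in shares of 2 rad. I convert before sending: -8 mm / 400 = -0.02.

```bash
python3 nudge.py '[[-0.02,0,0,0,0,0,5],[-0.02,0,0,0,0,0,5],[-0.02,0,0,0,0,0,5],[0,0,0,0,0,0,5]]'; python3 nudge.py '[[0,0,0,0,0,0,35],[0,0,0,0,0,0,35],[0,0,0,0,0,0,35],[0,0,-0.0825,0,0,0,35],[0,0,-0.0825,0,0,0,35],[0,0,-0.075,0,0,0,35],[0,0,0,0,0,0,35]]'; python3 nudge.py '[[-0.075,0,0,0,0,0,35],[-0.075,0,0,0,0,0,35],[-0.075,0,0,0,0,0,35],[-0.075,0,0,0,0,0,35],[0,0,0,0,0,0,50],[0,0,0,0,0,0,50]]'; python3 -c "
from h import *
t=optics.get_image('top');s=optics.get_image('scene')
boxes(t,s)
cv2.imwrite('pics/a3.png',np.hstack([crop(t,190,190,80,120,5),crop(s,270,260,80,120,5)]))
"
```

```text
clock: 25.65
eef_pos: [448.2, 237.0, 84.3]
tool_rot: [-3.141, 0.002, 1.475]
force: [0.4, -4.7, -5.0]
width: 13.4
gripper_force: 75.2
clock: 26.35
eef_pos: [451.1, 240.7, 184.5]
tool_rot: [3.134, -0.006, 1.477]
force: [-0.0, 0.5, -0.1]
width: 34.9
gripper_force: 0.0
clock: 26.95
eef_pos: [437.4, 119.0, 180.4]
tool_rot: [3.141, -0.001, 1.475]
force: [-0.2, 0.6, 0.7]
width: 49.9
gripper_force: 0.0
grip [ 456.5 -367.8   96.4] gap 1.8 axis 2.068 len 63.0 area 105.0 51.5
grip [602.  256.1  98.9] gap 1.9 axis 1.482 len 64.0 area 72.5 106.5
grip [667.8  62.9  87.1] gap 0.4 axis 1.093 len 19.0 area 34.0 63.0
```

View pics/a3.png

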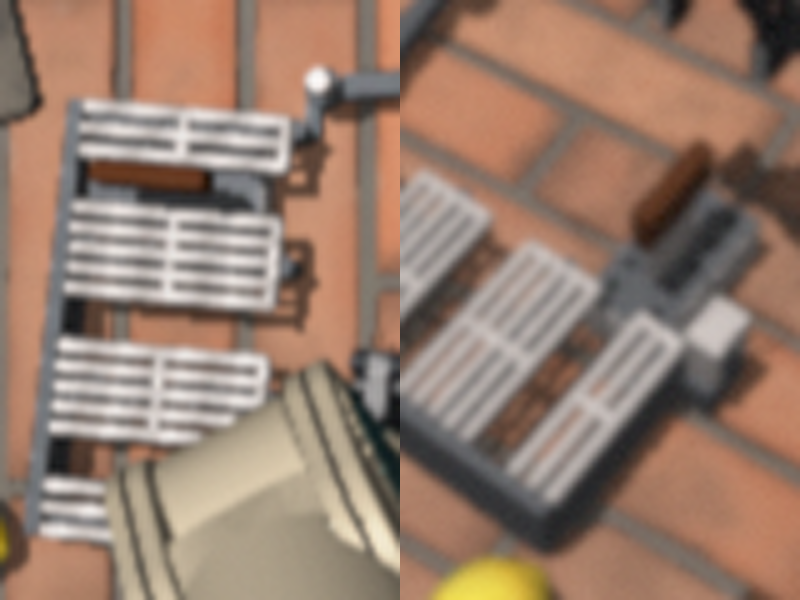

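```bash
python3 -c "
from h import *
ex=np.array([.9957,-.0929]);ey=np.array([.0929,.9957]);O=np.array([520.9,196.7])
f=lambda u,v:(270+(u-400)/5-.5,260+v/5-.5)
s=optics.get_image('scene')
for g in grips('scene',s):
    if g[0][0]>300 and 280<g[0][1]<330:
        p=onz('scene',g[0],95);print(g,p, (p[:2]-O)@ex,(p[:2]-O)@ey)
for u,v,z in [(633,198,112),(690,145,112),(640,243,78),(705,180,78)]:
    p=onz('scene',f(u,v),z); print(p.round(1),((p[:2]-O)@ex).round(1),((p[:2]-O)@ey).round(1))
go(*(O-76*ex-5*ey),150,1.478)
"
```

```text
(array([385.78967285, 323.78323364]), array([381.06863, 316.11157], dtype=float32), array([390.5107, 331.4549], dtype=float32), 43.0) [268.72075054 143.14773938  95.        ] -246.11987367964022 -76.74943817838208
(array([397.67037964, 308.47927856]), array([395.03503, 299.51907], dtype=float32), array([400.30573, 317.43948], dtype=float32), 56.0) [261.96658247  85.85458645  95.        ] -247.52246491686856 -134.4236927581441
(array([325.99310303, 295.87463379]), array([336.07773, 286.85156], dtype=float32), array([315.90848, 304.8977 ], dtype=float32), 130.0) [441.87659522 149.40358961  95.        ] -74.28976761284899 -54.434310127991665
[453.2 181.3 112. ] -66.0 -21.6
[444.8 137.  112. ] -70.2 -66.5
[447.  184.7  78. ] -72.5 -18.8
[437.7 132.1  78. ] -76.9 -72.0
shift [78.7  0.  30.5] rv [ 0.    -0.001 -0.   ]
```

```bash
python3 -c "
from h import *
ex=np.array([.9957,-.0929]);ey=np.array([.0929,.9957]);O=np.array([520.9,196.7])
go(*(O-75*ex-47*ey),83.5,1.478)
"
```

```text
shift [36.7  1.  97. ] rv [ 0.    -0.001 -0.   ]
```

In the tool's units: 36.7 mm / 400 = 0.0918, 33 mm / 400 = 0.0825.

```bash
python3 nudge.py '[[0.0918,0.0025,0,0,0,0,50],[0,0,0,0,0,0,50],[0,0,0.0825,0,0,0,50],[0,0,0.0825,0,0,0,50],[0,0,0.0775,0,0,0,50],[0,0,0,0,0,0,50],[0,0,0,0,0,0,5],[0,0,0,0,0,0,5],[0,0,0,0,0,0,5],[0,0,0,0,0,0,5],[0,0,0,0,0,0,5]]'; python3 nudge.py '[[-0.025,0,0,0,0,0,5],[-0.025,0,-0.0075,0,0,0,5],[-0.025,0,-0.0075,0,0,0,5],[0,0,-0.005,0,0,0,5],[0,0,0,0,0,0,5],[0,0,0,0,0,0,5]]'; python3 -c "
from h import *
ex=np.array([.9957,-.0929]);ey=np.array([.0929,.9957]);O=np.array([520.9,196.7])
go(*(O-76*ex-75*ey),83.5,1.478)
s=optics.get_image('scene')
cv2.imwrite('pics/a4.png',crop(s,270,230,110,100,7))
"
```

```text
clock: 28.2
eef_pos: [442.5, 155.8, 84.8]
tool_rot: [3.139, -0.001, 1.476]
force: [-2.6, 0.2, 7.6]
width: 13.0
gripper_force: 64.2
clock: 28.8
eef_pos: [439.0, 125.6, 91.5]
tool_rot: [3.141, -0.0, 1.476]
force: [0.7, 0.2, -3.0]
width: 13.1
gripper_force: 62.6
shift [ 3.4 -1.1  8. ] rv [ 0.    -0.    -0.002]
```

View pics/a4.png

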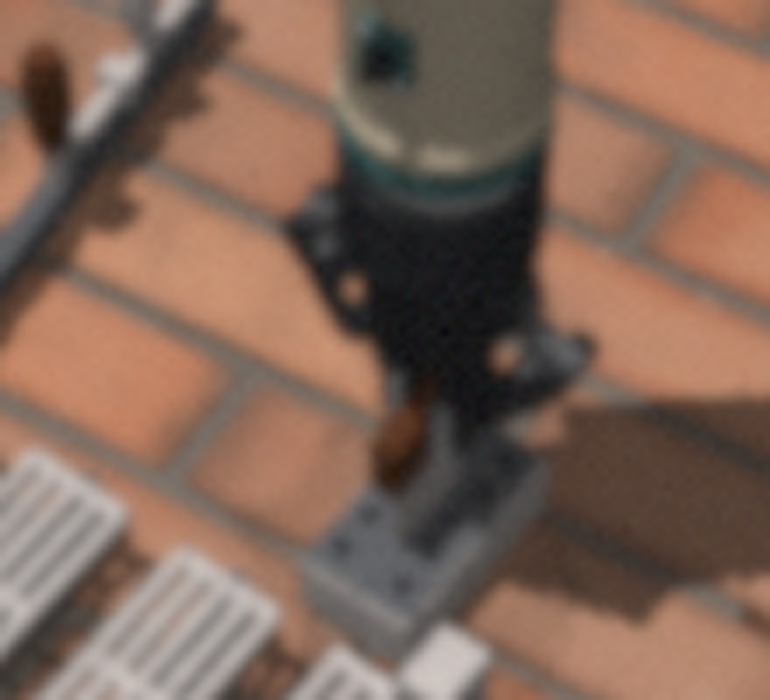

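```bash
python3 -c "
from h import *
ex=np.array([.9957,-.0929]);ey=np.array([.0929,.9957]);O=np.array([520.9,196.7])
for u,v in [(305,562),(402,632),(545,470),(312,615),(398,680)]:
    z=43 if v!=615 and v!=680 else 12
    p=onz('scene',(270+u/7-.5,230+v/7-.5),z)[:2]-O; print((p@ex).round(1),(p@ey).round(1))
im=cv2.imread('pics/scene0.png')
# near lane reference: rack lane-0 edges from the grate's slot at the mouth, z=54, in c3 crop px
for u,v in [(498,295),(550,318),(378,208),(425,238)]:
    p=onz('scene',(220+u/5.5-.5,265+v/5.5-.5),54)[:2]-O; print('g',(p@ex).round(1),(p@ey).round(1))
"
```

```text
-52.7 -24.8
-101.7 -22.1
-104.0 -116.6
-57.9 -22.0
-102.6 -18.8
g -66.2 6.2
g -94.1 1.3
g 12.5 2.4
g -17.4 2.1
```

In the tool's units: 3 mm / 400 = 0.0075, -1.5 mm / 400 = -0.0038.

```bash
python3 nudge.py '[[0.0075,-0.0038,0.0075,0,0,0,5],[0,0,0.0075,0,0,0,5],[0,0,0,0,0,0,5],[0,0,0,0,0,0,5]]'; python3 nudge.py '[[0.015,0,0,0,0,0,5],[0.015,0,0,0,0,0,5],[0.015,0,0,0,0,0,5],[0,0,0,0,0,0,5]]';  python3 nudge.py '[[0.0125,0,0,0,0,0,5],[0.0125,0,0,0,0,0,5],[0,0,0,0,0,0,5]]'; python3 -c "
from h import *
ex=np.array([.9957,-.0929]);ey=np.array([.0929,.9957]);O=np.array([520.9,196.7])
p=readout.read_state()['eef_pos'][:2]-O;print(p@ex,p@ey)
"
```

```text
clock: 29.25
eef_pos: [437.5, 128.6, 85.3]
tool_rot: [-3.141, 0.0, 1.476]
force: [0.1, 0.5, -2.8]
width: 13.0
gripper_force: 62.6
clock: 29.65
eef_pos: [439.7, 148.1, 85.6]
tool_rot: [3.141, -0.001, 1.478]
force: [0.4, 1.3, -2.9]
width: 13.1
gripper_force: 62.6
clock: 29.95
eef_pos: [440.6, 157.5, 85.6]
tool_rot: [3.141, -0.001, 1.477]
force: [0.9, 0.6, -3.3]
width: 12.8
gripper_force: 62.6
-76.35197700944825 -46.46348336467433
```

```bash
python3 nudge.py '[[0.0125,0,0,0,0,0,5],[0.0125,0,0,0,0,0,5],[0,0,0,0,0,0,5]]'; python3 nudge.py '[[0.0125,0,0,0,0,0,5],[0.0125,0,0,0,0,0,5],[0,0,0,0,0,0,5]]'; python3 -c "
from h import *
ex=np.array([.9957,-.0929]);ey=np.array([.0929,.9957]);O=np.array([520.9,196.7])
p=readout.read_state()['eef_pos'][:2]-O;print(p@ex,p@ey)
"
```

```text
clock: 30.25
eef_pos: [441.5, 167.5, 85.6]
tool_rot: [3.141, -0.001, 1.477]
force: [-1.1, 0.6, -2.9]
width: 13.3
gripper_force: 62.6
clock: 30.55
eef_pos: [442.5, 177.5, 85.6]
tool_rot: [3.141, -0.001, 1.477]
force: [-0.3, -0.0, -2.8]
width: 12.8
gripper_force: 62.6
-76.28480766281893 -26.393537612451453
```

In the tool's units: 10 mm / 400 = 0.025.

```bash
python3 nudge.py '[[0.025,0,0,0,0,0,5],[0.025,0,0,0,0,0,5],[0.025,0,0,0,0,0,5],[0.025,0,0,0,0,0,5],[0,0,0,0,0,0,5]]'; python3 nudge.py '[[0.025,0,0,0,0,0,5],[0.025,0,0,0,0,0,5],[0.025,0,0,0,0,0,5],[0.02,0,0,0,0,0,5],[0,0,0,0,0,0,5]]'; python3 nudge.py '[[0.0075,0,0.002,0,0,0,5],[0.0075,0,0,0,0,0,5],[0.0075,0,0,0,0,0,5],[0,0,0,0,0,0,5]]'; python3 -c "
from h import *
ex=np.array([.9957,-.0929]);ey=np.array([.0929,.9957]);O=np.array([520.9,196.7])
p=readout.read_state()['eef_pos'][:2]-O;print(p@ex,p@ey)
"
```

```text
clock: 31.05
eef_pos: [446.3, 218.8, 85.6]
tool_rot: [3.141, -0.002, 1.478]
force: [-0.3, 0.9, -1.7]
width: 13.2
gripper_force: 62.6
clock: 31.55
eef_pos: [449.8, 256.1, 85.6]
tool_rot: [3.141, -0.002, 1.478]
force: [-0.5, 0.5, -2.6]
width: 13.4
gripper_force: 62.6
clock: 31.95
eef_pos: [450.5, 261.0, 85.1]
tool_rot: [-3.141, 0.003, 1.474]
force: [-2.0, -3.2, 6.0]
width: 13.0
gripper_force: 64.1
-76.09461189634857 57.432769984118345
```

In the tool's units: 3 mm / 400 = 0.0075.

```bash
python3 nudge.py '[[0.0075,0,0,0,0,0,5],[0.0075,0,0,0,0,0,5],[0,0,0,0,0,0,5]]'; python3 nudge.py '[[-0.0175,0,0,0,0,0,5],[0,0,0,0,0,0,35],[0,0,0,0,0,0,35],[0,0,0,0,0,0,35],[0,0,-0.0825,0,0,0,35],[0,0,-0.0825,0,0,0,35],[0,0,-0.075,0,0,0,35],[-0.05,0.05,0,0,0,0,50],[-0.075,0,0,0,0,0,50],[-0.075,0,0,0,0,0,50],[-0.075,0,0,0,0,0,50],[-0.075,0,0,0,0,0,50]]';python3 nudge.py '[[-0.075,0,0,0,0,-0.05,50],[-0.075,0,0,0,0,-0.05,50],[-0.075,0,0,0,0,-0.05,50],[-0.075,0,0,0,0,-0.05,50],[-0.075,0,0,0,0,-0.05,50],[-0.075,0,0,0,0,-0.0395,50],[0,0,0,0,0,0,50],[0,0,0,0,0,0,50]]'; python3 -c "
from h import *
boxes()
cv2.imwrite('pics/t4.png',optics.get_image('top'))
go(456.5,-368.3,82,2.057)"
```

```text
clock: 32.25
eef_pos: [450.7, 266.4, 85.2]
tool_rot: [-3.141, 0.004, 1.474]
force: [-2.2, -5.3, 6.9]
width: 13.1
gripper_force: 64.1
clock: 33.45
eef_pos: [456.9, 119.8, 180.7]
tool_rot: [3.141, -0.0, 1.476]
force: [0.4, -0.0, -1.3]
width: 50.1
gripper_force: 0.0
clock: 34.25
eef_pos: [484.4, -54.9, 180.6]
tool_rot: [3.141, -0.001, 2.052]
force: [0.6, 0.1, 0.7]
width: 50.3
gripper_force: 0.0
grip [449.8 265.4  97.7] gap 0.5 axis 1.459 len 61.0 area 74.0 107.5
grip [ 456.8 -367.7   96.2] gap 2.6 axis 2.068 len 65.0 area 107.0 52.5
grip [602.  256.1  99.2] gap 1.6 axis 1.482 len 64.0 area 71.5 114.0
grip [668.2  62.7  87.5] gap 1.9 axis 3.134 len 19.0 area 35.0 65.0
shift [-265.8 -171.4   98.6] rv [-0.    -0.001 -0.001]
```

View pics/t4.png

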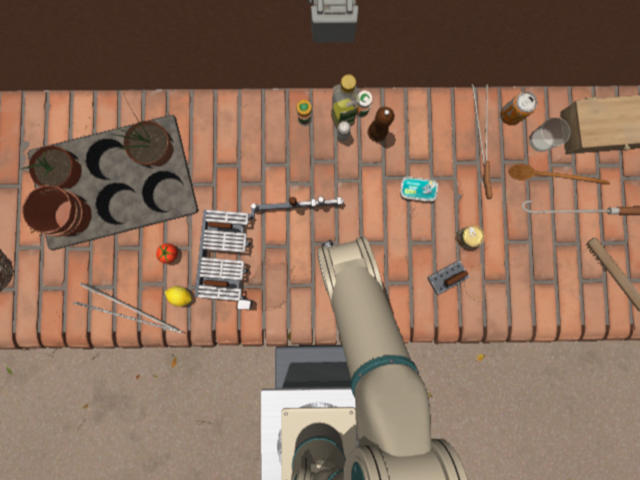

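```bash
python3 nudge.py '[[-0.0665,-0.0428,0,0,0,0,50],[-0.0665,-0.0428,0,0,0,0,50],[-0.0665,-0.0428,0,0,0,0,50],[-0.0665,-0.0428,0,0,0,0,50],[-0.0665,-0.0428,0,0,0,0,50],[-0.0665,-0.0428,0,0,0,0,50],[-0.0665,-0.0428,0,0,0,0,50],[-0.0665,-0.0428,0,0,0,0,50],[-0.0665,-0.0428,0,0,0,0,50],[-0.0665,-0.0428,0,0,0,0,50],[0,0,0,0,0,0,50],[0,0,0,0,0,0,50]]'; python3 -c "
from h import *
go(456.7,-368.0,82,2.06)
boxes()"
```

```text
clock: 35.6
eef_pos: [457.0, -368.7, 180.5]
tool_rot: [3.141, -0.001, 2.055]
force: [0.4, 0.7, -0.0]
width: 49.9
gripper_force: 0.0
shift [ 0.7  0.1 98.5] rv [ 0.    -0.001 -0.005]
grip [449.8 265.4  97.7] gap 0.5 axis 1.459 len 61.0 area 74.0 106.0
grip [ 455.3 -363.5  100.2] gap 1.5 axis 2.107 len 58.0 area 97.5 59.0
grip [602.3 256.5  97.9] gap 1.2 axis 1.475 len 64.0 area 69.5 109.0
grip [666.6  62.3  88.4] gap 1.9 axis 1.093 len 19.0 area 34.0 65.5
```

In the tool's units: 33 mm / 400 = 0.0825, 31 mm / 400 = 0.0775.

```bash
python3 nudge.py '[[0.0025,0,0.0825,0,0,0,50],[0,0,0.0825,0,0,0,50],[0,0,0.0775,0,0,0,50],[0,0,0,0,0,0,50],[0,0,0,0,0,0,5],[0,0,0,0,0,0,5],[0,0,0,0,0,0,5],[0,0,0,0,0,0,5],[0,0,0,0,0,0,5]]'; python3 nudge.py '[[0,0,-0.01,0,0,0,5],[0,0,-0.015,0,0,0,5],[0,0,-0.0125,0,0,0,5],[0,0,0,0,0,0,5],[0,0,0,0,0,0,5]]'; python3 -c "
from h import *
ex=np.array([.9957,-.0929]);ey=np.array([.0929,.9957]);O=np.array([520.9,196.7])
go(*(O-1*ex-90*ey),98,1.478)"
```

```text
clock: 36.6
eef_pos: [458.0, -369.1, 85.8]
tool_rot: [3.139, 0.003, 2.055]
force: [0.3, 1.9, 6.7]
width: 13.2
gripper_force: 60.7
clock: 37.1
eef_pos: [456.2, -368.8, 98.8]
tool_rot: [-3.142, 0.0, 2.055]
force: [-0.3, 0.5, -3.8]
width: 12.7
gripper_force: 59.2
shift [395.6 270.4   0.7] rv [-0.     0.     0.577]
```

In the tool's units: 33 mm / 400 = 0.0825, 22.5 mm / 400 = 0.0563.

```bash
python3 nudge.py '[[0.0825,0.0563,0,0,0,0,5],[0.0825,0.0563,0,0,0,0,5],[0.0825,0.0563,0,0,0,0,5],[0.0825,0.0563,0,0,0,0,5],[0.0825,0.0563,0,0,0,0,5],[0.0825,0.0563,0,0,0,0,5],[0.0825,0.0563,0,0,0,0,5],[0.0825,0.0563,0,0,0,0,5],[0.0825,0.0563,0,0,0,0,5],[0.0825,0.0563,0,0,0,0,5],[0.0825,0.0563,0,0,0,0,5],[0.0825,0.0563,0,0,0,0,5]]'; python3 nudge.py '[[0,0,0,0,0,0.058,5],[0,0,0,0,0,0.058,5],[0,0,0,0,0,0.058,5],[0,0,0,0,0,0.058,5],[0,0,0,0,0,0.0565,5],[0,0,0,0,0,0,5],[0,0,0,0,0,0,5]]'; python3 -c "
from h import *
ex=np.array([.9957,-.0929]);ey=np.array([.0929,.9957]);O=np.array([520.9,196.7])
go(*(O-0.5*ex-75*ey),86,1.478)
s=optics.get_image('scene')
cv2.imwrite('pics/a5.png',crop(s,250,220,110,100,7))"
```

```text
clock: 38.3
eef_pos: [511.0, 109.1, 98.5]
tool_rot: [-3.141, -0.0, 2.055]
force: [0.2, 0.3, -2.5]
width: 12.8
gripper_force: 59.3
clock: 39.0
eef_pos: [510.9, 107.6, 98.6]
tool_rot: [-3.141, 0.0, 1.481]
force: [-0.3, 1.2, -2.5]
width: 13.4
gripper_force: 59.4
shift [14.6  1.2 12.6] rv [-0.     0.     0.003]
```

View pics/a5.png

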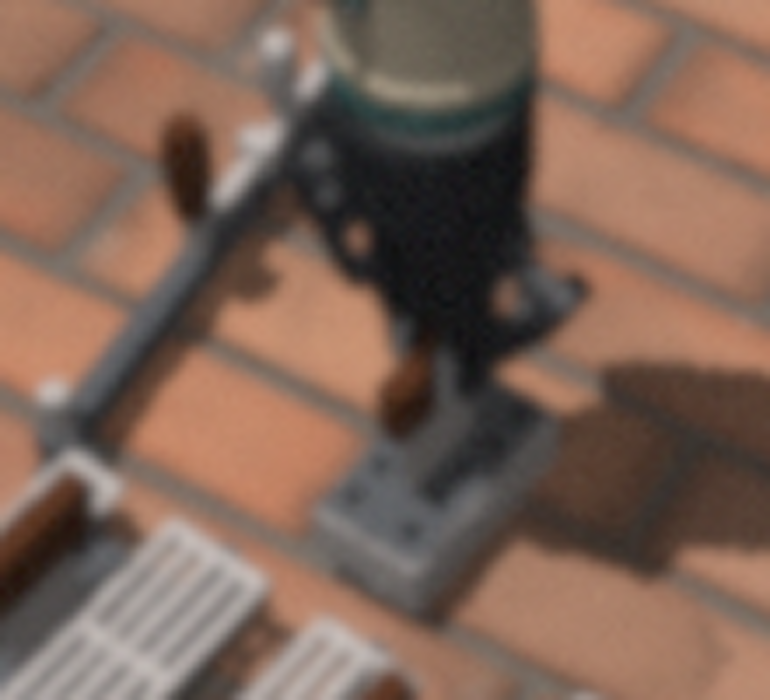

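In the tool's units: 7 mm / 400 = 0.0175, 6 mm / 400 = 0.015, 0.003 rad / 2 = 0.0015.

```bash
python3 nudge.py '[[0.0175,0.0025,0.015,0,0,0.0015,5],[0.0175,0,0.0138,0,0,0,5],[0,0,0,0,0,0,5],[0.015,0,0,0,0,0,5],[0.015,0,0,0,0,0,5],[0.015,0,0,0,0,0,5],[0,0,0,0,0,0,5]]'; python3 nudge.py '[[0.0125,0,0,0,0,0,5],[0.0125,0,0,0,0,0,5],[0.0125,0,0,0,0,0,5],[0,0,0,0,0,0,5]]'; python3 nudge.py '[[0.0125,0,0,0,0,0,5],[0.0125,0,0,0,0,0,5],[0,0,0,0,0,0,5]]';python3 -c "
from h import *
ex=np.array([.9957,-.0929]);ey=np.array([.0929,.9957]);O=np.array([520.9,196.7])
p=readout.read_state()['eef_pos'][:2]-O;print(p@ex,p@ey)
"
```

```text
clock: 39.75
eef_pos: [515.3, 140.9, 87.4]
tool_rot: [3.141, -0.001, 1.477]
force: [-0.0, -0.5, -3.6]
width: 12.8
gripper_force: 59.4
clock: 40.15
eef_pos: [516.7, 155.4, 87.3]
tool_rot: [3.141, -0.001, 1.476]
force: [-0.3, 1.0, -3.5]
width: 13.1
gripper_force: 59.4
clock: 40.45
eef_pos: [517.7, 165.3, 87.3]
tool_rot: [3.141, -0.001, 1.476]
force: [-0.2, 0.1, -3.4]
width: 12.9
gripper_force: 59.4
-0.2964396194044094 -31.543357373349167
```

Free of contact with ~18 mm in; continue.

In the tool's units: 10 mm / 400 = 0.025.

```bash
python3 nudge.py '[[0.025,0,0,0,0,0,5],[0.025,0,0,0,0,0,5],[0.025,0,0,0,0,0,5],[0.025,0,0,0,0,0,5],[0,0,0,0,0,0,5]]'; python3 nudge.py '[[0.025,0,0,0,0,0,5],[0.025,0,0,0,0,0,5],[0.025,0,0,0,0,0,5],[0.025,0,0,0,0,0,5],[0.015,0,0,0,0,0,5],[0,0,0,0,0,0,5]]'; python3 nudge.py '[[0.0075,0,0.002,0,0,0,5],[0.0075,0,0,0,0,0,5],[0.0075,0,0,0,0,0,5],[0,0,0,0,0,0,5]]'; python3 nudge.py '[[0.0075,0,0,0,0,0,5],[0.0075,0,0,0,0,0,5],[0,0,0,0,0,0,5]]'; python3 -c "
from h import *
ex=np.array([.9957,-.0929]);ey=np.array([.0929,.9957]);O=np.array([520.9,196.7])
p=readout.read_state()['eef_pos'][:2]-O;print(p@ex,p@ey)
"
```

```text
clock: 40.95
eef_pos: [521.4, 206.8, 87.3]
tool_rot: [3.141, -0.002, 1.478]
force: [0.1, -0.7, -3.6]
width: 12.9
gripper_force: 59.4
clock: 41.55
eef_pos: [525.7, 251.4, 87.2]
tool_rot: [3.141, -0.001, 1.477]
force: [0.2, 0.3, -3.0]
width: 12.9
gripper_force: 59.4
clock: 41.95
eef_pos: [526.7, 259.2, 86.5]
tool_rot: [3.141, -0.0, 1.475]
force: [0.5, 0.2, -3.7]
width: 12.5
gripper_force: 59.4
clock: 42.25
eef_pos: [526.8, 260.2, 86.3]
tool_rot: [-3.14, 0.007, 1.473]
force: [-0.8, -7.4, 1.3]
width: 13.1
gripper_force: 60.0
-0.008114783986811038 63.79258293232938
```

In the tool's units: -34 mm / 400 = -0.085, -30 mm / 400 = -0.075.

```bash
python3 nudge.py '[[0,0,0,0,0,0,35],[0,0,0,0,0,0,35],[0,0,0,0,0,0,35],[0,0,-0.075,0,0,0,35],[0,0,-0.075,0,0,0,35],[-0.075,0,0,0,0,0,0],[-0.085,0,0,0,0,0,0],[0,0,0,0,0,0,0],[0,0,0,0,0,0,0],[0,0,0,0,0,0,0]]'; python3 -c "
from h import *
ex=np.array([.9957,-.0929]);ey=np.array([.0929,.9957]);O=np.array([520.9,196.7])
go(*(O+5*ey),88,1.478)
boxes()"
```

```text
clock: 43.25
eef_pos: [521.2, 202.5, 146.6]
tool_rot: [3.141, -0.002, 1.476]
force: [-0.2, 1.1, -1.0]
width: 0.0
gripper_force: 0.0
shift [-0.9  0.2 58.6] rv [ 0.001 -0.002 -0.002]
```

In the tool's units: 30 mm / 400 = 0.075, 28 mm / 400 = 0.07.

```bash
python3 nudge.py '[[0,0,0.075,0,0,0,0],[0,0,0.07,0,0,0,0],[0,0,0,0,0,0,0],[0.02,0,0,0,0,0,0],[0.015,0,0,0,0,0,0],[0.0075,0,0,0,0,0,0],[0,0,0,0,0,0,0]]'; python3 nudge.py '[[0.0075,0,0,0,0,0,0],[0.0075,0,0,0,0,0,0],[0,0,0,0,0,0,0]]'; python3 nudge.py '[[0.0075,0,0,0,0,0,0],[0.0075,0,0,0,0,0,0],[0,0,0,0,0,0,0]]'
```

```text
clock: 44.05
eef_pos: [523.3, 218.9, 89.5]
tool_rot: [3.14, -0.001, 1.476]
force: [-0.5, -0.5, 0.0]
width: 0.2
gripper_force: 0.0
clock: 44.35
eef_pos: [523.2, 220.6, 88.9]
tool_rot: [-3.141, 0.004, 1.473]
force: [-1.5, -6.4, 5.8]
width: 0.2
gripper_force: 3.4
clock: 44.65
eef_pos: [523.2, 220.8, 89.0]
tool_rot: [-3.139, 0.012, 1.47]
force: [-2.4, -16.6, 12.7]
width: -0.1
gripper_force: 8.7
```

In the tool's units: -38 mm / 400 = -0.095, -16 mm / 400 = -0.04.

```bash
python3 nudge.py '[[-0.04,0,0,0,0,0,0],[-0.035,0,0,0,0,0,0],[0,-0.095,0,0,0,0,0],[0,-0.095,0,0,0,0,0],[0,0,0,0,0,0,0],[0,0,0,0,0,0,0],[0.015,0,0,0,0,0,0],[0.015,0,0,0,0,0,0],[0,0,0,0,0,0,0]]'; python3 nudge.py '[[0.01,0,0,0,0,0,0],[0.0075,0,0,0,0,0,0],[0.0075,0,0,0,0,0,0],[0,0,0,0,0,0,0]]';python3 nudge.py '[[0.0075,0,0,0,0,0,0],[0.0075,0,0,0,0,0,0],[0.0075,0,0,0,0,0,0],[0,0,0,0,0,0,0]]'; python3 -c "
from h import *
ex=np.array([.9957,-.0929]);ey=np.array([.0929,.9957]);O=np.array([520.9,196.7])
p=readout.read_state()['eef_pos'][:2]-O;print(p@ex,p@ey)
"
```

```text
clock: 45.55
eef_pos: [447.6, 220.7, 88.4]
tool_rot: [3.14, -0.002, 1.476]
force: [-1.0, 0.1, -0.0]
width: 0.2
gripper_force: 0.0
clock: 45.95
eef_pos: [447.4, 228.5, 88.5]
tool_rot: [-3.141, 0.001, 1.474]
force: [-0.1, -3.6, 3.5]
width: -0.3
gripper_force: 2.2
clock: 46.35
eef_pos: [447.5, 231.3, 88.4]
tool_rot: [-3.139, 0.009, 1.47]
force: [-0.7, -17.1, 11.2]
width: 0.1
gripper_force: 8.8
-76.28804294894206 27.640764763392397
```

In the tool's units: 38 mm / 400 = 0.095, -18 mm / 400 = -0.045.

```bash
python3 nudge.py '[[-0.045,0,0,0,0,0,0],[-0.045,0,0,0,0,0,0],[0,0.095,0,0,0,0,0],[0,0.095,0,0,0,0,0],[0,0.095,0,0,0,0,0],[0,0.095,0,0,0,0,0],[0,0,0,0,0,0,0],[0,0,0,0,0,0,0],[0.015,0,0,0,0,0,0],[0.015,0,0,0,0,0,0],[0.01,0,0,0,0,0,0],[0,0,0,0,0,0,0]]'; python3 nudge.py '[[0.01,0,0,0,0,0,0],[0.0075,0,0,0,0,0,0],[0.0075,0,0,0,0,0,0],[0,0,0,0,0,0,0]]';python3 nudge.py '[[0.0075,0,0,0,0,0,0],[0.0075,0,0,0,0,0,0],[0.0075,0,0,0,0,0,0],[0,0,0,0,0,0,0]]'; python3 -c "
from h import *
ex=np.array([.9957,-.0929]);ey=np.array([.0929,.9957]);O=np.array([520.9,196.7])
p=readout.read_state()['eef_pos'][:2]-O;print(p@ex,p@ey)
"
```

```text
clock: 47.55
eef_pos: [597.1, 205.6, 88.6]
tool_rot: [-3.142, -0.001, 1.477]
force: [0.5, -0.7, -0.5]
width: 0.1
gripper_force: 0.0
clock: 47.95
eef_pos: [598.5, 212.7, 88.4]
tool_rot: [-3.141, 0.001, 1.474]
force: [-0.1, -1.9, 1.0]
width: -0.2
gripper_force: 1.1
clock: 48.35
eef_pos: [598.7, 213.3, 89.0]
tool_rot: [-3.139, 0.012, 1.47]
force: [-5.6, -15.9, 12.1]
width: 0.2
gripper_force: 8.3
75.96538702552168 23.750221910383686
```

In the tool's units: -40 mm / 400 = -0.1, -35 mm / 400 = -0.0875.

```bash
python3 nudge.py '[[-0.045,0,0,0,0,0,0],[-0.045,0,0,0,0,0,0],[0,0,-0.0875,0,0,0,0],[0,0,-0.0875,0,0,0,0],[-0.1,0,0,0,0,0,0],[-0.1,0,0,0,0,0,0],[-0.1,0,0,0,0,0,0],[-0.1,0,0,0,0,0,0],[0,0,0,0,0,0,50],[0,0,0,0,0,0,50]]'; python3 -c "
from h import *
ex=np.array([.9957,-.0929]);ey=np.array([.0929,.9957]);O=np.array([520.9,196.7])
t=optics.get_image('top');s=optics.get_image('scene')
boxes(t,s)
for p in [(449.8,265.4),(602,256.1)]: q=np.array(p)-O; print(q@ex,q@ey)
cv2.imwrite('pics/a6.png',np.hstack([crop(t,190,200,75,110,5.3),crop(s,225,262,130,110,400/75)[:583]])[:583,:800] if 0 else np.hstack([crop(t,194,200,70,115,5),crop(s,228,275,80*1,115,5)])) 
"
```

```text
clock: 49.35
eef_pos: [580.7, 26.0, 158.4]
tool_rot: [3.141, -0.001, 1.472]
force: [-0.1, 1.1, 0.9]
width: 28.3
gripper_force: 0.0
grip [450.1 269.3  98.1] gap 0.8 axis 1.558 len 63.0 area 72.5 105.0
grip [525.6 263.5  99.1] gap 1.9 axis 1.475 len 64.0 area 77.5 108.0
grip [602.  256.1  99.2] gap 1.6 axis 1.482 len 64.0 area 73.5 111.0
-77.17649999999996 61.79939999999999
75.23301000000002 66.67877000000004
```

View pics/a6.png

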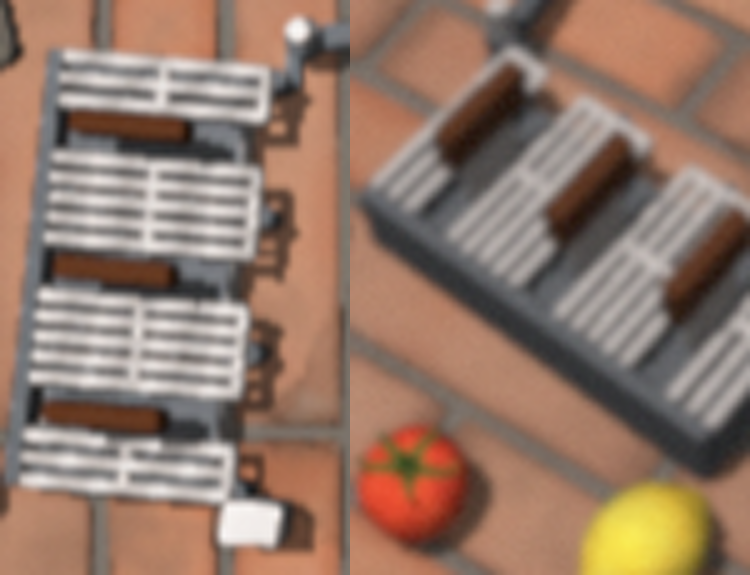

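In the tool's units: -0.1445 rad / 2 = -0.0723.

```bash
python3 nudge.py '[[0,0,0,0,0,-0.0723,50],[0,0,0,0,0,-0.0723,50],[0,0,0,0,0,-0.0723,50],[0,0,0,0,0,-0.0723,50],[0,0,0,0,0,-0.0723,50],[0,0,0,0,0,-0.0723,50],[0,0,0,0,0,-0.0723,50],[0,0,0,0,0,-0.0723,50],[0,0,0,0,0,-0.0723,50],[0,0,0,0,0,-0.0723,50],[0,0,0,0,0,-0.0723,50],[0,0,0,0,0,-0.0723,50]]'; python3 nudge.py '[[0,0,0,0,0,0,50],[0,0,0,0,0,0,50]]'; python3 -c "
from h import *
go(666.4,62,84,3.206);boxes()"
```

```text
clock: 50.65
eef_pos: [580.9, 29.6, 158.5]
tool_rot: [3.14, 0.001, -3.066]
force: [-0.4, 1.0, -0.1]
width: 49.9
gripper_force: 0.0
clock: 50.85
eef_pos: [580.7, 28.6, 158.4]
tool_rot: [3.141, 0.0, -3.076]
force: [0.8, 0.3, -1.0]
width: 50.2
gripper_force: 0.0
shift [-87.7  27.6  74.4] rv [0.001 0.    0.001]
grip [450.4 269.2  98.2] gap 0.8 axis 1.459 len 63.0 area 73.5 102.5
grip [525.7 263.5  99.8] gap 0.9 axis 1.426 len 64.0 area 76.5 109.5
grip [601.9 256.1  98.2] gap 2.5 axis 1.459 len 64.0 area 73.5 112.5
```

In the tool's units: -29.7 mm / 400 = -0.0743, -29 mm / 400 = -0.0725.

```bash
python3 nudge.py '[[-0.0725,0.023,0,0,0,0,50],[-0.0725,0.023,0,0,0,0,50],[-0.0743,0.023,0,0,0,0,50],[0,0,0,0,0,0,50],[0,0,0,0,0,0,50]]'; python3 nudge.py '[[0,0,0.0925,0,0,0,50],[0,0,0.0925,0,0,0,50],[0,0,0,0,0,0,50],[0,0,0,0,0,0,12],[0,0,0,0,0,0,12],[0,0,0,0,0,0,12],[0,0,0,0,0,0,12],[0,0,0,0,0,0,12]]'
```

```text
clock: 51.45
eef_pos: [666.0, 61.5, 158.0]
tool_rot: [3.142, -0.001, -3.075]
force: [-0.6, -0.5, -0.3]
width: 49.6
gripper_force: 0.0
clock: 52.25
eef_pos: [667.5, 62.0, 86.9]
tool_rot: [3.14, 0.003, -3.074]
force: [-2.2, 1.8, 7.0]
width: 19.6
gripper_force: 59.3
```

In the tool's units: 14.57 mm / 400 = 0.0364, 0.97 mm / 400 = 0.0024, 0.133 rad / 2 = 0.0665.

```bash
python3 nudge.py '[[0.0364,0.0024,0,0,0,0.0665,12],[0.0364,0.0024,0,0,0,0.0665,12],[0.0364,0.0024,0,0,0,0.0665,12],[0.0364,0.0024,0,0,0,0.0665,12],[0,0,0,0,0,0,12]]'; python3 nudge.py '[[0.0364,0.0024,0,0,0,0.0665,12],[0.0364,0.0024,0,0,0,0.0665,12],[0.0364,0.0024,0,0,0,0.0665,12],[0.0364,0.0024,0,0,0,0.0665,12],[0,0,0,0,0,0,12]]';  python3 nudge.py '[[0.0364,0.0024,0,0,0,0.0665,12],[0.0364,0.0024,0,0,0,0.0665,12],[0.0364,0.0024,0,0,0,0.0665,12],[0.0364,0.0024,0,0,0,0.0665,12],[0.025,0.0013,0,0,0,0.05,12],[0,0,0,0,0,0,12],[0,0,0,0,0,0,12]]'; python3 -c "
from h import *
go(549.8,181,84,1.478)"
```

```text
clock: 52.75
eef_pos: [609.4, 73.5, 86.9]
tool_rot: [3.141, 0.002, 2.676]
force: [-0.2, -0.8, 5.2]
width: 19.4
gripper_force: 60.7
clock: 53.25
eef_pos: [566.3, 112.7, 86.8]
tool_rot: [3.14, 0.001, 2.144]
force: [-1.6, -2.8, 11.2]
width: 19.6
gripper_force: 61.2
clock: 53.95
eef_pos: [549.2, 177.3, 86.8]
tool_rot: [3.141, -0.001, 1.514]
force: [-5.0, 1.3, 12.8]
width: 19.3
gripper_force: 61.4
shift [3.8 0.4 2.8] rv [ 0.001 -0.001  0.036]
```

Last bit until the stop is felt.

In the tool's units: 2 mm / 400 = 0.005, 0.018 rad / 2 = 0.009.

```bash
python3 nudge.py '[[0.005,0,0,0,0,0.009,12],[0.005,0,0,0,0,0.009,12],[0.005,0,0,0,0,0,12],[0,0,0,0,0,0,12],[0,0,0,0,0,0,12]]'; python3 nudge.py '[[0.005,0,0,0,0,0,12],[0.005,0,0,0,0,0,12],[0,0,0,0,0,0,12]]'
```

```text
clock: 54.45
eef_pos: [549.3, 180.4, 86.8]
tool_rot: [-3.141, 0.002, 1.477]
force: [-4.6, -3.3, 15.3]
width: 19.3
gripper_force: 61.6
clock: 54.75
eef_pos: [549.3, 180.5, 86.8]
tool_rot: [-3.14, 0.007, 1.475]
force: [-7.1, -11.4, 18.7]
width: 19.7
gripper_force: 62.0
```

In the tool's units: -37 mm / 400 = -0.0925, -35 mm / 400 = -0.0875.

```bash
python3 nudge.py '[[0,0,0,0,0,0,45],[0,0,0,0,0,0,45],[0,0,0,0,0,0,45],[0,0,-0.0875,0,0,0,45],[0,0,-0.075,0,0,0,45],[0,-0.0925,0,0,0,0,40],[0,-0.0925,0,0,0,0,40],[0,0,0,0,0,0,40],[0,0,0,0,0,0,40]]'; python3 -c "
from h import *
s=optics.get_image('scene');t=optics.get_image('top')
go(475.2,189.2,72,1.478)
for g in grips('scene',s):
    if 270<g[0][0]<300 and 270<g[0][1]<310: print(g[0],onz('scene',g[0],95))"
```

```text
clock: 55.65
eef_pos: [476.3, 193.6, 149.7]
tool_rot: [3.141, -0.001, 1.479]
force: [0.0, 0.3, 0.1]
width: 40.2
gripper_force: 0.0
shift [-4.2 -2.3 77.6] rv [ 0.002 -0.001 -0.001]
[285.6499939  288.54998779] [547.3927766  185.90008982  95.        ]
```

In the tool's units: 38 mm / 400 = 0.095, -4.2 mm / 400 = -0.0105.

```bash
python3 nudge.py '[[-0.0105,-0.0038,0,0,0,0,42],[0,0,0,0,0,0,42],[0,0,0.095,0,0,0,42],[0,0,0.095,0,0,0,42],[0,0,0,0,0,0,42],[0,0,0,0,0,0,10],[0,0,0,0,0,0,10],[0,0,0,0,0,0,10],[0,0,0,0,0,0,10],[0,0,0,0,0,0,10]]'; python3 nudge.py '[[0,-0.015,0,0,0,0,10],[0,-0.015,0,0,0,0,10],[0,-0.015,0,0,0,0,10],[0,0,0,0,0,0,10]]';  python3 nudge.py '[[0,-0.015,0,0,0,0,10],[0,-0.015,0,0,0,0,10],[0,-0.015,0,0,0,0,10],[0,-0.0075,0,0,0,0,10],[0,0,0,0,0,0,10]]'
```

```text
clock: 56.75
eef_pos: [474.9, 188.9, 74.8]
tool_rot: [3.14, -0.001, 1.477]
force: [-2.5, -0.2, 8.0]
width: 15.3
gripper_force: 59.8
clock: 57.15
eef_pos: [457.4, 190.7, 74.7]
tool_rot: [3.139, -0.001, 1.477]
force: [-0.2, -0.8, 8.8]
width: 15.4
gripper_force: 60.0
clock: 57.65
eef_pos: [438.9, 192.5, 74.8]
tool_rot: [3.135, -0.002, 1.476]
force: [4.9, -2.7, 5.2]
width: 15.6
gripper_force: 59.6
```

In the tool's units: -3 mm / 400 = -0.0075.

```bash
python3 nudge.py '[[0,-0.0075,0,0,0,0,10],[0,-0.0075,0,0,0,0,10],[0,0,0,0,0,0,10]]'; python3 nudge.py '[[0,0.01,0,0,0,0,10],[0,0,0,0,0,0,42],[0,0,0,0,0,0,42],[0,0,0,0,0,0,42],[0,0,-0.0875,0,0,0,42],[0,0,-0.0875,0,0,0,42],[0,0,-0.0875,0,0,0,42],[-0.1,0,0,0,0,0,42],[-0.1,0,0,0,0,0,42],[-0.1,0,0,0,0,0,42],[-0.1,0,0,0,0,0,42],[-0.1,0,0,0,0,0,42]]'; python3 nudge.py '[[-0.1,0,0,0,0,0,42],[-0.1,0,0,0,0,0,42],[-0.1,0,0,0,0,0,42],[-0.1,0,0,0,0,0,42],[0,0,0,0,0,0,42],[0,0,0,0,0,0,42]]'; python3 -c "
from h import *
ex=np.array([.9957,-.0929]);ey=np.array([.0929,.9957]);O=np.array([520.9,196.7])
t=optics.get_image('top');s=optics.get_image('scene');boxes(t,s)
# compare the bar region with the first pictures, and find the knob's top (bright) near its first place
for n,im,(x,y) in (('top',t,(244,286)),('scene',s,(318,308))):
    a=cv2.imread(f'pics/{n}0.png')
    T=a[y-7:y+8,x-7:x+8]; r=cv2.matchTemplate(im[y-25:y+26,x-25:x+26],T,cv2.TM_CCOEFF_NORMED); _,v,_,l=cv2.minMaxLoc(r); print(n,v,l[0]-18,l[1]-18)
    for nm,(u,w) in {'lemon':(178,296),'tomato':(167,253),'sardine':(419,189),'tin':(472,237)}.items():
        if n=='top': r=cv2.matchTemplate(im[w-25:w+26,u-25:u+26],a[w-14:w+15,u-14:u+15],cv2.TM_CCOEFF_NORMED); _,v,_,l=cv2.minMaxLoc(r); print(nm,round(v,2),l[0]-11,l[1]-11)
"
```

```text
clock: 57.95
eef_pos: [438.6, 192.6, 74.9]
tool_rot: [3.125, -0.005, 1.473]
force: [15.6, -6.2, -3.7]
width: 15.5
gripper_force: 59.1
clock: 59.15
eef_pos: [413.9, -7.5, 178.4]
tool_rot: [-3.141, -0.0, 1.478]
force: [0.5, -0.8, -0.7]
width: 41.8
gripper_force: 0.0
clock: 59.75
eef_pos: [399.2, -166.0, 178.2]
tool_rot: [-3.141, -0.001, 1.475]
force: [-0.1, 1.2, -0.1]
width: 42.1
gripper_force: 0.0
grip [450.3 269.3  97.9] gap 0.6 axis 1.459 len 63.0 area 73.5 106.0
grip [525.5 263.5  99.1] gap 1.5 axis 1.426 len 64.0 area 76.5 110.0
grip [548.3 183.2  91.2] gap 0.2 axis 0.778 len 17.0 area 30.5 75.5
grip [601.8 256.   98.1] gap 2.3 axis 1.459 len 64.0 area 73.0 110.5
top 0.9520535469055176 0 0
lemon 1.0 0 0
tomato 1.0 0 0
sardine 1.0 0 0
tin 1.0 0 0
scene 0.9879423975944519 0 0
```

```bash
python3 -c "
from cell import ctrl, optics, readout, workorder
print(workorder.finish_job())"
```

```text
the job is handed in; nothing more can be done
None
```

The job is handed in at about 60 s on the robot clock: all three smoker boxes are in against the back stop, one to a lane, the bar is shut and the bolt is fully shot, and the lemon, tomato and both tins show no movement in the top picture, though I viewed 15 pictures, one over the limit of 14.

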